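# Mark the last wooden block and box it up

### The job

A wooden block lies under the sprung steel stamp of the sloping marking stand: take the mallet from its rest and strike the stamp's head with the mallet's face, a brisk blow along the stamp's axis that drives it all the way down, keeping the gripper off the stamp's head. Lay the mallet back in its rest as it was, then draw the marked block out sideways from under the stamp and pack it flat, same face up, into the one empty bay of the tray, between its neighbours (the bay with the paper slip on its floor). Leave everything else where it is.

Things in the scene. Friction and masses are not known exactly. Their poses are not given: they have to be found in the camera images.
- mallet: Wooden mallet, 0.3 kg. Origin: centre of the striking (lower) face of its head, an upright cylinder 42 mm across, 64 mm tall, axis along z. Handle: bar 20 mm wide (y), 26 mm high (z), centre line 32 mm above the origin, running along -x to x = -195 mm. In the rest the head stands on its face, the handle level.
- mallet_grip (a point): Point on the mallet's handle centre line, 60 mm from the head's axis and 32 mm above the striking face; axes as the mallet's.
- rest: Wooden mallet rest, fixed. Origin: centre of its underside. Base 205 (x) x 64 (y) x 10 mm; at x = -75 mm a fork, prongs 34 mm apart inside and 52 mm high above the bench, saddle at 28.6 mm. The mallet's origin belongs at (70, 0, 10) mm in this frame, axes alike.
- stand: Marking stand, fixed. Origin: centre of its underside. Bed slopes down 30 deg to -x, centre line 45 mm up, y -110 to 86 mm, 62 mm deep; 8 mm lip on the low edge. At y = 53 to 81 mm a grey post square to the bed stops the block; its arm reaches over the bed to y = 17 mm, 88 to 108 mm above the bed (square to it). Open towards -y.
- stamp_head: Flat steel head of the sprung stamp, 32 mm across, 10 mm thick. Origin: centre of its top face; z is the stamp's axis, square to the bed (leans 30 deg to the stand's -x). At rest 153 mm above the bed along z, at y = 30 mm of the stand, underside 35 mm above the arm. The die (24 mm across) then hangs 27 mm over the block.
- stamp (a joint): Travel of the stamp down along its axis, m: 0 = up (sprung), 0.025 = fully down. About 2.5 N starts it, about 8.5 N holds it down; it springs back by itself.
- block: Light wooden block 38 (x) x 110 (y) x 46 mm (z), 0.12 kg. Origin: centre of its underside. At first it lies on the stand's bed against the lip, z square to the bed (leaning 30 deg), +y end under the stamp, -y end free; it must slide about 50 mm towards -y before it can be lifted clear.
- tray: Shallow plywood tray, fixed. Origin: centre of its underside. Outside 182 (x) x 128 (y) x 25 mm high, walls and floor 5 mm. Four bays side by side at x = -63, -21, 21, 63 mm, long way along y; three hold loose pieces 38 x 108 mm, 16 to 22 mm tall, leaving about 4 mm each side of the block in the empty bay.
- slip: Thin white paper slip 34 x 104 mm on the floor of the tray's empty bay. Origin: centre of the bay's floor, 5 mm above the bench; axes as the tray's.
- flat_block: Loose wooden piece 38 x 108 x 22 mm in the tray. Origin: centre of its underside.
- tin: Loose flat metal tin 38 x 108 x 20 mm in the tray. Origin: centre of its underside.
- palette: Loose white paint palette 38 x 108 x 16 mm in the tray. Origin: centre of its underside.
- bead_a: Bystander: flat wooden bead 34 mm across, 14 mm high.
- bead_b: Bystander: flat wooden bead 44 mm across, 18 mm high.
- bead_c: Bystander: flat wooden bead 28 mm across, 16 mm high.
- eraser: Bystander: soft green block 35 x 80 x 24 mm.
- tub: Bystander: white plastic tub 90 mm across, 55 mm high.
- jar: Bystander: glass jar 56 mm across, 75 mm high.
- driftwood: Bystander: flat piece of driftwood 130 mm long along x, 14 mm high.
- brush: Bystander: paint brush 170 mm long.
Things that resemble listed ones, but are neither listed nor needed, are in the scene too. Leave any blue or green look-alike of the block alone.

How it is judged:
By the outcome, as a careful person would: the job done as asked, in the order asked, and still so for the second after the job is handed in, with the robot touching nothing.
It also fails if it takes over 61 s, if anything falls off the work surface, if the arm or the gripper's body presses on something with over 40 N, if the wrist force passes 120 N, or if a joint passes its speed limit or range.

### The arm

A 6-joint arm with a two-finger parallel gripper is mounted at the origin on the work surface. World frame = base frame: x ahead of the robot, y to its left, z up, the work surface at z = 0. Lengths are in m, angles in rad, forces in N, time in s.
With the tool pointing down it reaches from about 0.3 to 0.875 m from the base axis. Payload 6.4 kg.
Tool frame: the origin (TCP) lies between the finger pads; the fingertips stand 25 mm ahead of it and the grasp point (between the pads) lies 6 mm ahead of it; z points along the fingers, y is the line along which they close (so a half turn about z gives the same grasp; the last joint's range is limited). The gripper opens to 85 mm and grips with 20 to 120 N. Pads are 22 mm wide; open, the fingers measure 114 mm over their backs; the gripper's body (76 mm by 85 mm) begins 54 mm behind the grasp point. The pads swing forward as they close: fully open they stand 13 mm farther back than shut.
Start: joints at [-1.351, 0.181, 1.607, -0, 1.354, -0.206], TCP at [0.238, -0.524, 0.233] pointing down, gripper open.
Joint ranges: [-2.99, 2.99], [-0.89, 2.07], [0.3, 2.58], [-1.14, 4.28], [0, 2.63], [-3.12, 3.12]. Speed limits (rad/s): [2.57, 2.57, 3.01, 3.14, 3.14, 3.14].

### API

Orientations are given as a unit quaternion [w, x, y, z].
In Python, from bench import ctrl gives the robot as it stands.
- The arm moves only by the tool servo_tool, never from a script. Its argument "series" is text: rows parted by semicolons, each of 7 numbers parted by spaces: the gripper command: -1 is fully open, 1 is shut, values between are in proportion, then the shift along the tool's x, y, z in m, then the turn, a rotation vector about the tool's x, y, z in degrees. A call has 1 to 12 rows; each row is the pose to reach, as a shift and turn from the pose commanded when the call began, along the tool's axes at that moment; what a row does not reach only later rows make up. A row lasts 1/12 s, in which the tool goes at most 41.7 mm and 7.16 degrees, less where a joint would pass 70% of its speed; a pose out of reach is approached as far as the arm can. A call with a gripper value outside its range is refused whole. The fingers move at their own pace and stop on an object; the grip force is fixed at half the most. Time passes only in rows, so rows that repeat a pose let the fingers close. It gives the time, the measured TCP pose, the force, the opening and the grip force at its end, in the units of the state.
- ctrl.get_obs(): the state, without advancing time (a new reading comes with each control period).
- ctrl.camera(name): name is "side" or "top" or "wrist"; returns a dict with "img" (480x640x3 uint8, red, green, blue), "z_map" (480x640 float32, m along the optical axis (not along the pixel's ray), 0 where there is no reading), "fovy" (degrees; the focal length in pixels is half the picture's height over the tangent of half this angle, whatever the lens; pixels are square), "cx", "cy" (the principal point, pixels), "extrinsics" (4x4, takes a point from camera to world coordinates); the wrist camera has in their place "T_tool_cam" (4x4, takes a point from camera to tool coordinates, whose origin is the TCP and whose axes are the flange's). Camera axes: x right, y down, z forward; pixel columns grow to the right and rows downward; lengths in m; the calibration is good to about 2 mm. A picture is of the moment at which its call begins: read the wrist's pose just before it.
- ctrl.hand_in(): hands the job in; it is judged then, once.
The state is a dict: "time_s": time; "q": joint angles; "dq": joint speeds; "joint_efforts": joint torques, N m; "eef_pos": TCP position; "eef_rot": TCP orientation; "wrist_force": force on the tool from outside, world axes, zero at the start; "torque": the same for the moment, N m; "opening": opening from 0.0 (shut) to 1.0 (fully open); "grasp_force": force on a finger pad.
Only numpy, scipy, OpenCV 4.12 (cv2) and the standard library are available. Lean on these libraries where they do the work, as an engineer would, in place of code of your own. Each camera call takes 0.05 s, during which the arm holds its last target. There are 200 camera calls.

## Working session

There is one attempt and no reset: what is moved stays moved. The work goes in short steps, Python scripts to look and compute and a tool call to move; the robot and the scene stay as the last step left them, time stands still between calls to the robot, and variables do not carry over. Pictures are saved under pics/ and viewed, at most 10 in all, crops included, and the job is handed in when it is done.

Besides the shell and the picture viewer there is one more tool, called after "Request:" by a JSON object that holds its "fn" and its "kwargs". servo_tool: Moves the arm, as the interface text tells. Its arguments: {"type":"object","properties":{"series":{"type":"string"}},"required":["series"]}

```bash
mkdir -p pics; ls; cat > h.py <<'E'
import numpy as np, cv2
from bench import ctrl
from scipy.spatial.transform import Rotation as R
def q2R(q): return R.from_quat([q[1],q[2],q[3],q[0]]).as_matrix()
def cam(name):
    o=ctrl.get_obs(); c=ctrl.camera(name)
    if name=='wrist':
        T=np.eye(4);T[:3,:3]=q2R(o['eef_rot']);T[:3,3]=o['eef_pos'];E=T@np.array(c['T_tool_cam'])
    else: E=np.array(c['extrinsics'])
    c['E']=E; c['f']=240/np.tan(np.radians(c['fovy'])/2); return c
def cloud(c):
    z=c['z_map'];v,u=np.mgrid[:480,:640]
    P=np.stack([(u-c['cx'])/c['f']*z,(v-c['cy'])/c['f']*z,z],-1)
    P=P@c['E'][:3,:3].T+c['E'][:3,3]; P[z<=0]=np.nan; return P
def save(c,fn): cv2.imwrite('pics/'+fn,c['img'][:,:,::-1])
def rel(p,Rw=None):
    """world target pos/rot -> shift, rotvec deg in current tool axes"""
    o=ctrl.get_obs();A=q2R(o['eef_rot']);d=A.T@(np.array(p)-o['eef_pos'])
    r=np.degrees(R.from_matrix(A.T@Rw).as_rotvec()) if Rw is not None else np.zeros(3)
    return d.round(4),r.round(2)
E
python3 - <<'E'
from h import *
for n in ['top','side']:
    c=cam(n);save(c,n+'0.png');np.savez(n+'0.npz',P=cloud(c),img=c['img'],E=c['E'],f=c['f'],cx=c['cx'],cy=c['cy'])
    print(n,c['f'],c['E'].round(3).tolist(), (c['z_map']>0).mean())
o=ctrl.get_obs();print(o)
E
```

```text
pics
top 553.1239234181771 [[-0.008, -0.998, 0.055, 0.498], [-1.0, 0.008, -0.001, -0.043], [0.0, -0.055, -0.998, 1.351], [0.0, 0.0, 0.0, 1.0]] 0.9960026041666666
side 447.3662008812216 [[0.96, -0.186, 0.21, 0.4], [-0.281, -0.635, 0.719, -0.702], [-0.001, -0.749, -0.662, 0.731], [0.0, 0.0, 0.0, 1.0]] 0.9959993489583333
{'time_s': 0.1, 'q': array([-1.35129417e+00,  1.81477675e-01,  1.60792981e+00,  2.12534635e-06,
        1.35379930e+00, -2.06299123e-01]), 'dq': array([ 0.00061049, -0.00043351, -0.00216627, -0.00126204, -0.00053395,
       -0.00049944]), 'joint_efforts': array([ 4.64543955e-04, -4.45879233e+01, -3.52238059e+01, -3.56580949e-04,
        4.13594011e-03, -1.29342542e-06]), 'eef_pos': array([ 0.23740878, -0.52314578,  0.23215756]), 'eef_rot': array([-8.07053629e-04,  9.77421864e-01,  2.11295642e-01, -4.29026665e-06]), 'wrist_force': array([ 0.23864828, -0.54825409, -0.52315991]), 'torque': array([0.01492489, 0.02249917, 0.00638775]), 'grasp_force': 0.0, 'opening': 0.9980428382344355}
```

View pics/top0.png

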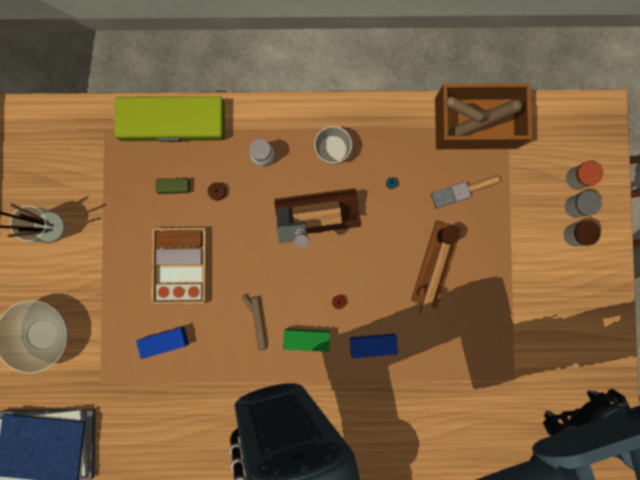

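View pics/side0.png

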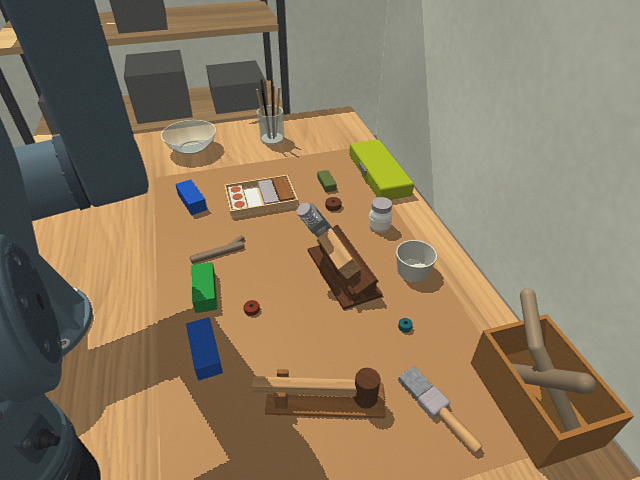

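The top view shows:
- Mallet: head at (450,234), handle running to (427,308).
- Stand: around (318,213), with the block at about (318,216) and the stamp head at (302,240).
- Tray: (180,265), with the white slip at v≈274 between the tin (256) and the palette (292).

The block candidates are blue at (162,342), green at (307,340), blue at (374,346) and the wooden one under the stamp. The wooden one is meant. For the tray bay, the plain white strip at (180,274) is either the slip or an object, so I'll check heights there.

```bash
cat > m1.py <<'E'
from h import *
d=np.load('top0.npz');P=d['P'];img=d['img']
big=cv2.resize(img[175:315,140:480],None,fx=2.3,fy=2.3,interpolation=cv2.INTER_CUBIC);cv2.imwrite('pics/crop.png',big[:,:,::-1])
print('bench',np.nanmedian(P[300:330,200:240,2]))
for v in range(226,306,3): 
    print(v,(P[v,180]*1000).round(0),img[v,180])
hsv=cv2.cvtColor(img,cv2.COLOR_RGB2HSV)
# mallet
box=np.zeros((480,640),bool);box[210:318,405:470]=1
m=box&(P[...,2]>.066)&(P[...,2]<.085);q=P[m];print('head top',len(q),q.mean(0),q.min(0),q.max(0))
m=box&(P[...,2]>.046)&(P[...,2]<.0605)&(img[...,0]>110);q=P[m];print('handle',len(q),q.mean(0),q.min(0),q.max(0))
(a)=cv2.fitLine(q[:,:2].astype(np.float32),cv2.DIST_HUBER,0,.01,.01).ravel();print(a,np.degrees(np.arctan2(a[1],a[0])))
# tray walls
box[:]=0;box[220:310,145:215]=1
m=box&(P[...,2]>.015);q=P[m][:,:2].astype(np.float32)*1000;print('tray',cv2.minAreaRect(q))
# stand area
box[:]=0;box[180:255,268:368]=1
m=box&(P[...,2]>.15);q=P[m];print('stamp',len(q),q.mean(0),q.min(0),q.max(0))
E
python3 m1.py
```

```text
bench 0.00023119853436814886
226 [619. 308.   4.] [122  84  50]
229 [610. 303.  23.] [149 115  70]
232 [602. 301.  29.] [113  70  35]
235 [595. 300.  32.] [114  66  33]
238 [588. 301.  29.] [121  70  34]
241 [581. 301.  28.] [119  69  34]
244 [573. 301.  29.] [119  69  34]
247 [567. 306.  10.] [117  81  45]
250 [559. 302.  25.] [144 130 124]
253 [552. 302.  27.] [149 137 132]
256 [545. 300.  31.] [154 143 136]
259 [538. 301.  29.] [153 140 135]
262 [530. 302.  25.] [154 141 136]
265 [524. 306.   8.] [180 146 100]
268 [516. 307.   6.] [201 203 178]
271 [509. 306.   7.] [202 204 181]
274 [502. 306.   6.] [200 207 183]
277 [494. 308.   1.] [200 205 181]
280 [487. 307.   4.] [201 200 174]
283 [480. 307.   6.] [134 111  80]
286 [473. 303.  20.] [169 131 106]
289 [466. 302.  24.] [157  73  41]
292 [459. 301.  25.] [161  74  43]
295 [451. 303.  19.] [156  73  43]
298 [444. 303.  18.] [181 162 138]
301 [437. 301.  25.] [131  99  63]
304 [429. 307.   2.] [155 110  67]
head top 254 [ 0.5881134  -0.33439635  0.07362998] [ 0.56809841 -0.35537187  0.06641788] [ 0.60784024 -0.31456639  0.07979046]
handle 533 [ 0.49626001 -0.30458474  0.05401463] [ 0.42698291 -0.33634741  0.04651572] [ 0.56944477 -0.26646187  0.06036244]
[ 0.9460398  -0.32405043  0.49626002 -0.30458474] -18.908054
tray ((523.7962036132812, 307.43023681640625), (130.29541015625, 182.49005126953125), 89.80123138427734)
stamp 202 [0.57476156 0.00697309 0.1747254 ] [ 0.55681788 -0.00940346  0.15002019] [0.6059306  0.04325891 0.18967378]
```

View pics/crop.png

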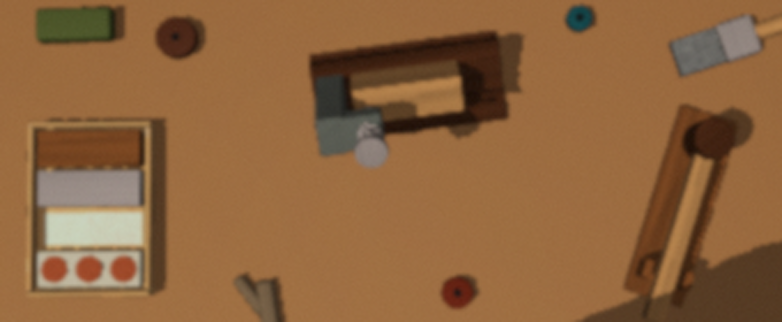

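The crop confirms the empty bay at world (0.502, 0.306), floor about z 6 mm. The wooden block lies under the grey arm and the stamp head is at (301,241). Next I'll measure the stand's yaw.

```bash
cat > m2.py <<'E'
from h import *
d=np.load('top0.npz');P=d['P'];img=d['img'].astype(int)
box=np.zeros((480,640),bool);box[180:235,268:368]=1
light=(img[...,0]>165)&(img[...,0]-img[...,2]>40)&(P[...,2]>.06)&box
q=P[light];print('block',len(q),q.mean(0),q.min(0),q.max(0))
c=np.median(q,0);k=np.linalg.norm(q-c,axis=1)<.07;q=q[k]
for i in range(3):
    u,s,vt=np.linalg.svd(q-q.mean(0),full_matrices=False);n=vt[2]*np.sign(vt[2][2]);r=(q-q.mean(0))@n;q=q[abs(r)<.006]
print('normal',n,'yaw of -n',np.degrees(np.arctan2(-n[1],-n[0])),'tilt',np.degrees(np.arccos(n[2])),'long axis',vt[0],s)
dark=(img.max(-1)<100)&(img[...,0]>1.3*img[...,2])&box&(P[...,2]>.012)
print('standrect',cv2.minAreaRect((P[dark][:,:2]*1000).astype(np.float32)),P[dark].min(0),P[dark].max(0))
box[:]=0;box[225:255,285:320]=1
hm=box&(P[...,2]>.155);
g=(img.min(-1)>125)&hm;q=P[g];print('head',g.sum(),q.mean(0),q.min(0),q.max(0),np.argwhere(g).mean(0))
# ray cast pixel of bright head center onto z=.178
v,u=np.argwhere(g).mean(0);f,cx,cy,E=d['f'],d['cx'],d['cy'],d['E']
r=E[:3,:3]@[(u-cx)/f,(v-cy)/f,1];print(E[:3,3]+r*((.1775-E[2,3])/r[2]))
E
python3 m2.py
```

```text
block 241 [ 0.63358562 -0.03443021  0.08703761] [ 0.61673594 -0.07876426  0.07297243] [0.64718969 0.0223383  0.09694347]
normal [-0.53168418 -0.06717821  0.84427425] yaw of -n 7.201154258489167 tilt 32.40573852659846 long axis [-0.0066197  -0.99648926 -0.08345861] [0.44466011 0.13603965 0.03488352]
standrect ((642.8889770507812, -28.45189666748047), (104.75556182861328, 195.40830993652344), 6.821341037750244) [ 0.58721708 -0.12906026  0.01202848] [0.70297506 0.07143949 0.14786377]
head 1 [0.57760077 0.00094244 0.18011224] [0.57760077 0.00094244 0.18011224] [0.57760077 0.00094244 0.18011224] [237. 303.]
[0.57777809 0.00103973 0.1775    ]
```

```bash
cat >> h.py <<'E'
def tool(yaw,tilt=0,ty=0.):
    """tool down, x at yaw; then tilted: tool z leans toward ty direction (stand +x at yaw ty) by tilt deg"""
    z=np.radians(yaw);D=np.array([[np.cos(z),np.sin(z),0],[np.sin(z),-np.cos(z),0],[0,0,-1.]])
    t=np.radians(ty);ax=np.array([-np.sin(t),np.cos(t),0])
    return R.from_rotvec(-np.radians(tilt)*ax).as_matrix()@D
E
python3 - <<'E'
from h import *
d=np.load('side0.npz');P=d['P'];img=d['img'].astype(int)
print(np.array(tool(7,30,7)).round(2).tolist())
m=np.zeros((480,640),bool);m[195:245,290:335]=1
m&=(P[...,2]>.155);q=P[m];print(m.sum(),q.mean(0),q.min(0),q.max(0))
n=R.from_euler('z',7,degrees=True).as_matrix()@[-.5,0,.866]
h=q@n;top=q[h>h.max()-.006];print('along axis',h.max(),'top face',len(top),np.median(top,0),top.min(0),top.max(0))
d=np.load('top0.npz');P=d['P'];m=np.zeros((480,640),bool);m[228:255,288:316]=1;m&=(P[...,2]>.155);q=P[m];h=q@n;top=q[h>np.percentile(h,98)-.008];print('top',h.max(),len(top),np.median(top,0),top.min(0),top.max(0))
for p,y in [((.531,-.315,.17),-18.5)]: print(rel(p,tool(y)))
E
```

```text
[[0.86, 0.12, 0.5], [0.11, -0.99, 0.06], [0.5, 0.0, -0.87]]
209 [5.73624659e-01 4.89147136e-04 1.73339146e-01] [ 0.55731514 -0.01212094  0.15524511] [0.59418304 0.02004568 0.18567135]
along axis -0.12679540416221988 top face 140 [0.5704217  0.00257301 0.17752439] [ 0.55731514 -0.01212094  0.16818962] [0.5851171  0.02004568 0.18567135]
top -0.12460549274499191 157 [0.57121605 0.00572042 0.17797873] [ 0.55681788 -0.00940346  0.16767059] [0.58603189 0.02028659 0.18967378]
(array([ 0.3533, -0.0682,  0.0624]), array([-9.00e-02,  2.00e-02,  4.29e+01]))
```

Request:
{"fn": "servo_tool", "kwargs": {"series": "-1 0.353 -0.068 0.062 0 0 43; -1 0.353 -0.068 0.062 0 0 43; -1 0.353 -0.068 0.062 0 0 43; -1 0.353 -0.068 0.062 0 0 43; -1 0.353 -0.068 0.062 0 0 43; -1 0.353 -0.068 0.062 0 0 43; -1 0.353 -0.068 0.062 0 0 43; -1 0.353 -0.068 0.062 0 0 43; -1 0.353 -0.068 0.062 0 0 43; -1 0.353 -0.068 0.062 0 0 43; -1 0.353 -0.068 0.062 0 0 43; -1 0.353 -0.068 0.062 0 0 43"}}

```text
time_s: 1.1
eef_pos: [0.5306, -0.3155, 0.1704]
eef_rot: [-0.0, 0.987, -0.161, -0.001]
wrist_force: [-0.2, -0.5, 0.8]
opening: 1.002
grasp_force: 0.0
```

```bash
cat > m3.py <<'E'
from h import *
c=cam('wrist');save(c,'w1.png');P=cloud(c);img=c['img'].astype(int)
np.savez('w1.npz',P=P,img=img)
print(c['f'],np.array(c['T_tool_cam']).round(3).tolist(),ctrl.get_obs()['eef_pos'])
z=P[...,2]
w=(np.abs(P[...,0]-.5)<.14)&(np.abs(P[...,1]+.31)<.08)
m=w&(z>.068)&(z<.085);q=P[m];print('head',len(q),q.mean(0),q.min(0),q.max(0))
m=w&(z>.050)&(z<.060);q=P[m]
for i in range(3):
    a=cv2.fitLine(q[:,:2].astype(np.float32),cv2.DIST_HUBER,0,.01,.01).ravel();r=(q[:,:2]-a[2:])@[-a[1],a[0]];q=q[abs(r)<.013]
print('handle',len(q),q.mean(0),q.min(0),q.max(0),a,np.degrees(np.arctan(a[1]/a[0])),r.min(),r.max())
E
python3 m3.py
```

```text
361.2763185104941 [[-0.0, -0.966, -0.258, 0.065], [1.0, -0.0, -0.0, 0.002], [-0.0, -0.258, 0.966, -0.14], [0.0, 0.0, 0.0, 1.0]] [ 0.53018878 -0.31639924  0.17077812]
head 3321 [ 0.58822944 -0.33794816  0.07320515] [ 0.5669687  -0.35859447  0.06917671] [ 0.60842855 -0.31699955  0.0760784 ]
handle 5374 [ 0.49260806 -0.30634638  0.053749  ] [ 0.40186513 -0.33983479  0.05007104] [ 0.57160979 -0.26865871  0.05663157] [ 0.94974285 -0.3130311   0.49260807 -0.3063464 ] -18.241995 -0.010022985636973514 0.009982734951461767
```

```bash
python3 -c "
from h import *
print(rel((.531,-.319,.048),tool(-18.24)))"
```

```text
(array([0.0017, 0.0022, 0.1228]), array([ 0.02,  0.05, -0.37]))
```

Request:
{"fn": "servo_tool", "kwargs": {"series": "-1 0.0015 0.002 0.04 0 0 0; -1 0.0015 0.002 0.08 0 0 0; -1 0.0015 0.002 0.11 0 0 0; -1 0.0015 0.002 0.122 0 0 0; -1 0.0015 0.002 0.122 0 0 0; 1 0.0015 0.002 0.122 0 0 0; 1 0.0015 0.002 0.122 0 0 0; 1 0.0015 0.002 0.122 0 0 0; 1 0.0015 0.002 0.122 0 0 0; 1 0.0015 0.002 0.122 0 0 0; 1 0.0015 0.002 0.122 0 0 0; 1 0.0015 0.002 0.122 0 0 0"}}

```text
time_s: 2.15
eef_pos: [0.5325, -0.3187, 0.0506]
eef_rot: [0.001, 0.987, -0.161, 0.001]
wrist_force: [-0.4, 2.1, 5.8]
opening: 0.208
grasp_force: 58.7
```

Request:
{"fn": "servo_tool", "kwargs": {"series": "1 0 0 -0.03 0 0 0; 1 0 0 -0.06 0 0 0; 1 0 0 -0.1 0 0 0; 1 0 0 -0.14 0 0 0; 1 0 0 -0.18 0 0 0; 1 0 0 -0.22 0 0 0; 1 0 0 -0.22 0 0 0; 1 0 0 -0.22 0 0 0"}}

```text
time_s: 2.82
eef_pos: [0.5328, -0.3191, 0.2724]
eef_rot: [0.002, 0.987, -0.161, 0.003]
wrist_force: [-0.8, -0.9, -4.2]
opening: 0.207
grasp_force: 59.9
```

```bash
cat > st.py <<'E'
from h import *
import sys
yaw=7.
head=np.array([.571,.005,.1775]);Rt=tool(yaw,30,yaw);n=-Rt[:,2]
off=np.array([.0587,.0008,.0400])
for s in (.08,.04,0): print(s,(head+s*n-Rt@off).round(4),rel(head+s*n-Rt@off,Rt))
o=ctrl.get_obs();print(o['eef_pos'],o['q'].round(2),o['opening'],o['wrist_force'])
E
python3 st.py
python3 - <<'E'
from h import *
c=cam('side');save(c,'s1.png');P=cloud(c)
E
```

```text
0.08 [ 0.4609 -0.0077  0.2521] (array([-0.1675, -0.2722,  0.0187]), array([  6.9 ,  29.21, -24.93]))
0.04 [ 0.4807 -0.0053  0.2174] (array([-0.1497, -0.281 ,  0.0534]), array([  6.9 ,  29.21, -24.93]))
0 [ 0.5006 -0.0028  0.1828] (array([-0.1318, -0.2897,  0.0881]), array([  6.9 ,  29.21, -24.93]))
[ 0.53281236 -0.31905657  0.27236534] [-0.73  0.25  1.45 -0.    1.44  1.16] 0.20702091382005888 [-0.83950737 -0.86159456 -4.22014002]
```

Request:
{"fn": "servo_tool", "kwargs": {"series": "1 -0.167 -0.272 0.019 6.9 29.2 -24.9; 1 -0.167 -0.272 0.019 6.9 29.2 -24.9; 1 -0.167 -0.272 0.019 6.9 29.2 -24.9; 1 -0.167 -0.272 0.019 6.9 29.2 -24.9; 1 -0.167 -0.272 0.019 6.9 29.2 -24.9; 1 -0.167 -0.272 0.019 6.9 29.2 -24.9; 1 -0.167 -0.272 0.019 6.9 29.2 -24.9; 1 -0.167 -0.272 0.019 6.9 29.2 -24.9; 1 -0.167 -0.272 0.019 6.9 29.2 -24.9; 1 -0.167 -0.272 0.019 6.9 29.2 -24.9; 1 -0.167 -0.272 0.019 6.9 29.2 -24.9; 1 -0.167 -0.272 0.019 6.9 29.2 -24.9"}}

```text
time_s: 3.87
eef_pos: [0.4601, -0.008, 0.2491]
eef_rot: [-0.018, 0.965, 0.057, 0.255]
wrist_force: [-0.0, 0.5, -2.8]
opening: 0.205
grasp_force: 60.1
```

```bash
python3 - <<'E'
from h import *
a=cam('side');b=cam('wrist');o=np.hstack([a['img'],b['img']])
a2=cv2.resize(a['img'][120:320,220:460],None,fx=2.5,fy=2.5);b2=cv2.resize(b['img'],(400,300))
cv2.imwrite('pics/strike.png',np.hstack([a2[:,:],np.pad(b2,((0,200),(0,0),(0,0)))])[:, :, ::-1][:, 200:])
P=cloud(a);img=a['img'].astype(int)
m=np.zeros((480,640),bool);m[195:245,290:335]=1
n=-tool(7,30,7)[:,2]
np.savez('s2.npz',P=P,img=img);Pw=cloud(b);np.savez('w2.npz',P=Pw,img=b['img'])
# points near the expected head, in wrist cloud
hd=np.array([.571,.005,.1775])
for Q in (P,Pw):
    d=Q-hd;h=d@n;rad=np.linalg.norm(d-h[...,None]*n,axis=-1)
    k=(abs(h)<.006)&(rad<.03);q=Q[k];print('stamp top pts',k.sum(),(q.mean(0),q.min(0),q.max(0)) if k.any() else '')
    k=(h>.02)&(h<.16)&(rad<.06)
    print('mallet pts',k.sum(), np.percentile(h[k],[1,5,50,95]) if k.any() else '')
E
python3 st.py
```

```text
stamp top pts 158 (array([0.5708535 , 0.00122958, 0.17680785]), array([ 0.55651449, -0.01251947,  0.16602048]), array([0.58608909, 0.01907548, 0.18645648]))
mallet pts 1209 [0.07887826 0.0839326  0.12010123 0.14076292]
stamp top pts 0 
mallet pts 19872 [0.1200147  0.12116165 0.13991783 0.15194543]
0.08 [ 0.4609 -0.0077  0.2521] (array([ 0.0019, -0.0006, -0.0019]), array([-0.19,  0.31, -0.29]))
0.04 [ 0.4807 -0.0053  0.2174] (array([ 0.0021, -0.0004,  0.0381]), array([-0.19,  0.31, -0.29]))
0 [ 0.5006 -0.0028  0.1828] (array([ 0.0023, -0.0003,  0.0781]), array([-0.19,  0.31, -0.29]))
[ 0.46027784 -0.00834133  0.24945998] [-0.49 -0.5   2.24  0.35  0.99  0.83] 0.20540837005646176 [-0.42936604 -0.58616853 -3.19815936]
```

View pics/strike.png

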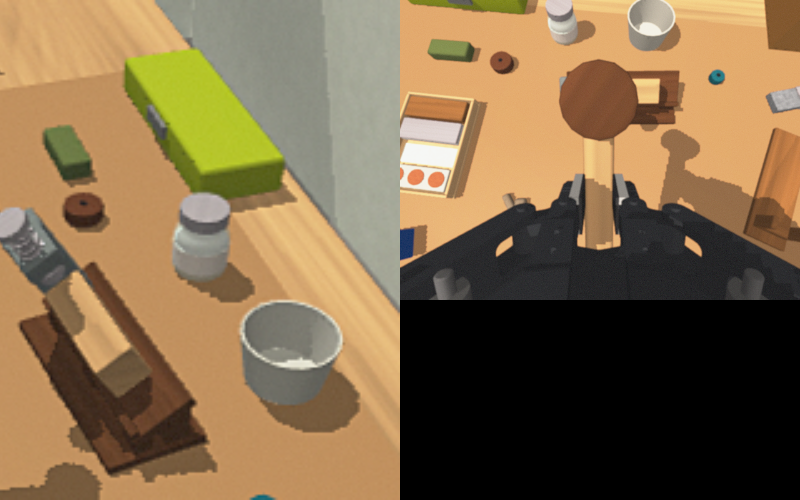

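Request:
{"fn": "servo_tool", "kwargs": {"series": "1 0.002 0 0.034 0 0 0; 1 0.002 0 0.074 0 0 0; 1 0.002 0 0.112 0 0 0; 1 0.002 0 0.112 0 0 0"}}

```text
time_s: 4.3
eef_pos: [0.5143, 0.0004, 0.1442]
eef_rot: [-0.021, 0.967, 0.056, 0.249]
wrist_force: [-9.0, -2.5, -2.6]
opening: 0.206
grasp_force: 78.5
```

```bash
python3 st.py; python3 - <<'E'
from h import *
o=ctrl.get_obs();print(o['eef_pos'],o['wrist_force'],o['dq'])
E
```

```text
0.08 [ 0.4609 -0.0077  0.2521] (array([ 0.0048,  0.0004, -0.1206]), array([-0.54,  1.1 , -0.49]))
0.04 [ 0.4807 -0.0053  0.2174] (array([ 0.0056,  0.0008, -0.0806]), array([-0.54,  1.1 , -0.49]))
0 [ 0.5006 -0.0028  0.1828] (array([ 0.0064,  0.0011, -0.0406]), array([-0.54,  1.1 , -0.49]))
[5.14339105e-01 4.27611246e-04 1.44216217e-01] [-0.39 -0.15  2.23  0.41  0.66  0.79] 0.20554498056352072 [-9.04952541 -2.51743036 -2.60375158]
[5.14339105e-01 4.27611246e-04 1.44216217e-01] [-9.04952541 -2.51743036 -2.60375158] [-0.01378664 -0.18916036  0.01892938 -0.05917531  0.19867329  0.04042846]
```

```bash
python3 - <<'E'
from h import *
a=cam('side');b=cam('top')
a2=cv2.resize(a['img'][150:300,220:380],None,fx=2.5,fy=2.5);b2=cv2.resize(b['img'][170:270,230:390],None,fx=2.5,fy=2.5)
o=np.zeros((375,800,3),np.uint8);o[:a2.shape[0],:400]=a2;o[:b2.shape[0],400:]=b2
cv2.imwrite('pics/hit.png',o[:,:,::-1])
E
```

```text
(no output)
```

View pics/hit.png

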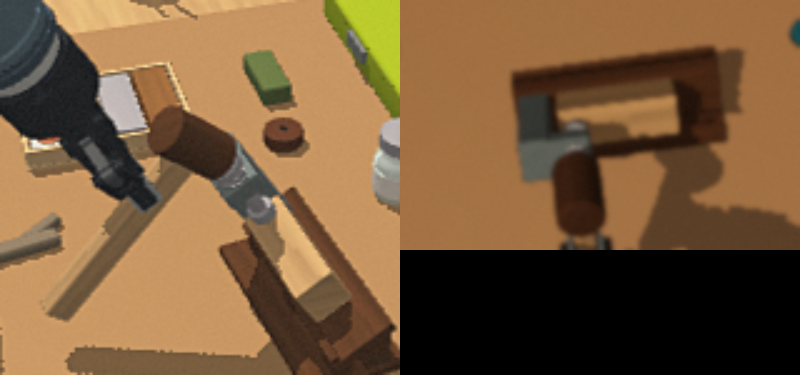

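The die is down at the block (side crop about (262,208)), but the mallet has pitched in the grip. I'll measure the stamp's travel and the mallet's pose from the depth data.

```bash
cat > m4.py <<'E'
from h import *
n=-tool(7,30,7)[:,2];hd=np.array([.571,.004,.1775])
a=cam('side');P=cloud(a);img=a['img'].astype(int)
d=P-hd;h=d@n;rad=np.linalg.norm(d-h[...,None]*n,axis=-1)
brown=(img[...,0]-img[...,2]>15)&(img[...,0]<150)
k=brown&(h>-.05)&(h<.08)&(rad<.05)
k[:, :270]=0
q=P[k];print('mallet head pts',k.sum(),q.mean(0),'h pct',np.percentile(h[k],[1,5,50,95,99]).round(4))
# cylinder side/top: top cap normal via plane of farthest pts
gray=(abs(img[...,0]-img[...,2])<25)
k2=gray&(h<.01)&(h>-.20)&(rad<.022)
hh=h[k2];print('gray hist along axis',np.histogram(hh,bins=np.arange(-.2,.012,.01)))
np.savez('s3.npz',P=P,img=img)
E
python3 m4.py
```

```text
mallet head pts 826 [ 0.55036578 -0.00742287  0.19499741] h pct [-0.0088 -0.0035  0.0256  0.0517  0.0536]
gray hist along axis (array([  0,   0,   0,   0,   0,   0,   0,   2,   0,   0,  21,  57,  18,
        14,  64, 108,  27,  45,  31,  19,  17]), array([-2.00000000e-01, -1.90000000e-01, -1.80000000e-01, -1.70000000e-01,
       -1.60000000e-01, -1.50000000e-01, -1.40000000e-01, -1.30000000e-01,
       -1.20000000e-01, -1.10000000e-01, -1.00000000e-01, -9.00000000e-02,
       -8.00000000e-02, -7.00000000e-02, -6.00000000e-02, -5.00000000e-02,
       -4.00000000e-02, -3.00000000e-02, -2.00000000e-02, -1.00000000e-02,
        1.66533454e-16,  1.00000000e-02]))
```

The side depth shows the stamp only about 10 mm down, because the handle slipped round in the pads. I'll retract, measure the pitch from the wrist camera, put the mallet in its rest, and regrip it by the head. That leaves no lever arm and keeps the fingertips about 30 mm above the face.

Request:
{"fn": "servo_tool", "kwargs": {"series": "1 0 0 -0.03 0 0 0; 1 0 0 -0.07 0 0 0; 1 0 0 -0.11 0 0 0; 1 0 0 -0.14 0 0 0; 1 0 0 -0.14 0 0 0; 1 0 0 -0.14 0 0 0"}}

```text
time_s: 4.95
eef_pos: [0.4485, -0.0103, 0.2788]
eef_rot: [-0.016, 0.964, 0.057, 0.259]
wrist_force: [0.2, 0.6, -3.5]
opening: 0.208
grasp_force: 77.6
```

```bash
cat > m5.py <<'E'
from h import *
o=ctrl.get_obs();A=q2R(o['eef_rot']);p=o['eef_pos']
for nm in ('wrist','side'):
    c=cam(nm);P=cloud(c);img=c['img'].astype(int)
    T=(P-p)@A   # tool coords
    x,y,z=T[...,0],T[...,1],T[...,2]
    if nm=='wrist':
        k=(abs(x-.06)<.05)&(abs(y)<.03)&(z<.06)&(z>-.06)&(img[...,0]<135)
        q=T[k]
        for i in range(4):
            u,s,vt=np.linalg.svd(q-q.mean(0),full_matrices=False);nn=vt[2]*-np.sign(vt[2][2]);r=(q-q.mean(0))@nn;q=q[abs(r)<.003]
        print('cap centre tool',q.mean(0),len(q),'normal',nn,'pitch',np.degrees(np.arctan2(nn[0],-nn[2])),'ext',np.ptp(q,axis=0))
        print('face centre tool',q.mean(0)-.064*nn)
    k=(x<-.03)&(x>-.2)&(abs(y)<.013)&(abs(z)<.09);q=T[k]
    if len(q)>30: 
        a=cv2.fitLine(q[:,[0,2]].astype(np.float32),cv2.DIST_HUBER,0,.01,.01).ravel();print(nm,'handle',len(q),a,'angle',np.degrees(np.arctan(a[1]/a[0])))
E
python3 m5.py
```

```text
cap centre tool [ 0.03997562  0.00205328 -0.04389278] 6074 normal [ 0.25338913 -0.09040629 -0.96313065] pitch 14.73987412262438 ext [0.06207044 0.05364883 0.02412462]
face centre tool [0.02375872 0.00783929 0.01774758]
wrist handle 1518 [ 0.95041    -0.31099972 -0.04080198  0.00385294] angle -18.119488
side handle 858 [ 0.9481948  -0.31768948 -0.08298524  0.02427541] angle -18.523252
```

```bash
cat > rs.py <<'E'
from h import *
import sys
th=np.radians(float(sys.argv[1]));c,s=np.cos(th),np.sin(th);yw=np.radians(-18.24)
Mt=np.array([[c,0,-s],[0,-1,0],[-s,0,-c]]).T  # columns x_m,y_m,z_m in tool
Mw=R.from_euler('z',yw).as_matrix();Rt=Mw@Mt.T
off=np.array([0,.0008,.008])+.0587*Mt[:,0]-.032*Mt[:,2]
for hh in (.13,.03,.002,0):
    t=np.array([.588,-.3378,.010+hh])-Rt@off;print(hh,t.round(4),rel(t,Rt))
E
python3 rs.py 18.3
```

```text
0.13 [ 0.5349 -0.3195  0.1796] (array([-0.0036,  0.319 ,  0.1059]), array([ -2.85, -47.18,  25.71]))
0.03 [ 0.5349 -0.3195  0.0796] (array([-0.0531,  0.3195,  0.1927]), array([ -2.85, -47.18,  25.71]))
0.002 [ 0.5349 -0.3195  0.0516] (array([-0.067 ,  0.3196,  0.217 ]), array([ -2.85, -47.18,  25.71]))
0 [ 0.5349 -0.3195  0.0496] (array([-0.068 ,  0.3196,  0.2188]), array([ -2.85, -47.18,  25.71]))
```

Request:
{"fn": "servo_tool", "kwargs": {"series": "1 -0.004 0.319 0.106 -2.8 -47.2 25.7; 1 -0.004 0.319 0.106 -2.8 -47.2 25.7; 1 -0.004 0.319 0.106 -2.8 -47.2 25.7; 1 -0.004 0.319 0.106 -2.8 -47.2 25.7; 1 -0.004 0.319 0.106 -2.8 -47.2 25.7; 1 -0.004 0.319 0.106 -2.8 -47.2 25.7; 1 -0.004 0.319 0.106 -2.8 -47.2 25.7; 1 -0.004 0.319 0.106 -2.8 -47.2 25.7; 1 -0.004 0.319 0.106 -2.8 -47.2 25.7; 1 -0.004 0.319 0.106 -2.8 -47.2 25.7; 1 -0.004 0.319 0.106 -2.8 -47.2 25.7; 1 -0.004 0.319 0.106 -2.8 -47.2 25.7"}}

```text
time_s: 6.05
eef_pos: [0.5355, -0.3178, 0.1802]
eef_rot: [-0.026, 0.975, -0.155, -0.157]
wrist_force: [-0.4, 0.7, -3.5]
opening: 0.208
grasp_force: 77.6
```

```bash
cat > m6.py <<'E'
from h import *
c=cam('wrist');P=cloud(c);z=P[...,2]
o=ctrl.get_obs();A=q2R(o['eef_rot']);img=c['img'].astype(int)
w=(abs(P[...,0]-.588)<.035)&(abs(P[...,1]+.338)<.035)&(z>.1)
h=np.percentile(z[w],99);q=P[w&(z>h-.012)];u,s,vt=np.linalg.svd(q-q.mean(0),full_matrices=False);n=vt[2]*np.sign(vt[2][2])
print('cap',q.mean(0),len(q),'normal',n,np.ptp(q,axis=0))
S=cam('side');P=cloud(S);T=(P-o['eef_pos'])@A
k=(T[...,0]<-.03)&(T[...,0]>-.17)&(abs(T[...,1])<.013)&(abs(T[...,2])<.09);q=P[k]
d=(q[:,:2]-q[:,:2].mean(0))@[np.cos(-.3183),np.sin(-.3183)]
print('handle slope deg',len(q),np.degrees(np.arctan(np.polyfit(d,q[:,2],1)[0])),q.mean(0))
E
python3 m6.py; python3 rs.py 18.3
```

```text
cap [ 0.57673203 -0.33431614  0.26305685] 16465 normal [-0.44682231  0.15135267  0.88172683] [0.03655234 0.06998962 0.01272668]
handle slope deg 1387 0.510970116334211 [ 0.45539556 -0.29729137  0.18563014]
0.13 [ 0.5349 -0.3195  0.1796] (array([0.0003, 0.0016, 0.0028]), array([ 0.04, -0.22,  0.15]))
0.03 [ 0.5349 -0.3195  0.0796] (array([0.0313, 0.0016, 0.0978]), array([ 0.04, -0.22,  0.15]))
0.002 [ 0.5349 -0.3195  0.0516] (array([0.04  , 0.0017, 0.1244]), array([ 0.04, -0.22,  0.15]))
0 [ 0.5349 -0.3195  0.0496] (array([0.0407, 0.0017, 0.1263]), array([ 0.04, -0.22,  0.15]))
```

```bash
python3 - <<'E'
from h import *
for nm in ('wrist','side','top'):
    c=cam(nm);P=cloud(c);z=P[...,2];img=c['img'].astype(int)
    w=(abs(P[...,0]-.588)<.04)&(abs(P[...,1]+.338)<.04)&(z>.197)&(z<.212)&(img[...,0]-img[...,2]>12)
    q=P[w];print(nm,len(q),(q.mean(0),q.min(0),q.max(0)) if len(q) else '')
E
```

```text
wrist 17284 (array([ 0.59464121, -0.33882952,  0.2089642 ]), array([ 0.54825883, -0.35864893,  0.19700314]), array([ 0.61222465, -0.30191245,  0.21196648]))
side 505 (array([ 0.59211634, -0.34229924,  0.20903642]), array([ 0.55558904, -0.35854962,  0.19701943]), array([ 0.61186042, -0.31615298,  0.21199226]))
top 0
```

```bash
python3 - <<'E'
from h import *
for nm in ('wrist','side'):
    c=cam(nm);P=cloud(c);z=P[...,2];img=c['img'].astype(int)
    w=(abs(P[...,0]-.595)<.025)&(abs(P[...,1]+.338)<.03)&(z>.15)&(z<.24)&(img[...,0]-img[...,2]>12)
    q=P[w];print(nm,np.histogram(q[:,2],bins=np.arange(.15,.24,.005))[0])
    t=q[(q[:,2]>np.percentile(q[:,2],60)-.006)];
    if nm=='wrist':
        t=q[abs(q[:,2]-np.median(q[:,2]))<.006]
        u,s,vt=np.linalg.svd(t-t.mean(0),full_matrices=False);print(vt[2],t.mean(0),t.min(0),t.max(0))
E
```

```text
wrist [  220   232   269   292   325   354   395   450   507   588   648 13398
  2842     0     0     0     0]
[ 0.0283772  -0.01364805  0.99950411] [ 0.59406732 -0.33912214  0.20925562] [ 0.57028111 -0.35897781  0.20323996] [ 0.61215803 -0.31786599  0.21189582]
side [ 51  51  54  46  49  52  54  47  51  42  39 240 242   0   0   0   0]
```

```bash
python3 - <<'E'
from h import *
for z in (.0767,.048,.0467): print(rel((.532,-.317,z)))
E
```

```text
(array([ 0.0288, -0.0005,  0.1008]), array([0., 0., 0.]))
(array([ 0.0377, -0.0005,  0.128 ]), array([0., 0., 0.]))
(array([ 0.0381, -0.0005,  0.1293]), array([0., 0., 0.]))
```

Request:
{"fn": "servo_tool", "kwargs": {"series": "1 0.010 0 0.034 0 0 0; 1 0.02 0 0.07 0 0 0; 1 0.029 0 0.1 0 0 0; 1 0.034 0 0.117 0 0 0; 1 0.037 0 0.126 0 0 0; 1 0.037 0 0.126 0 0 0; 1 0.037 0 0.126 0 0 0"}}

```text
time_s: 6.98
eef_pos: [0.5319, -0.318, 0.0495]
eef_rot: [-0.025, 0.975, -0.156, -0.156]
wrist_force: [-0.2, 0.4, -2.5]
opening: 0.208
grasp_force: 77.6
```

```bash
cat > m7.py <<'E'
from h import *
for nm in ('wrist','side'):
    c=cam(nm);P=cloud(c);z=P[...,2];img=c['img'].astype(int)
    w=(abs(P[...,0]-.588)<.027)&(abs(P[...,1]+.338)<.027)&(z>.05)&(z<.09)&(img[...,0]-img[...,2]>8)
    q=P[w];
    if nm=='wrist':
        t=q[q[:,2]>np.percentile(q[:,2],95)-.008]
        u,s,vt=np.linalg.svd(t-t.mean(0),full_matrices=False);print(vt[2],t.mean(0),t.min(0),t.max(0))
    a=np.radians(-18.24);e=np.array([np.cos(a),np.sin(a)]);dd=P[...,:2]-[.588,-.3378];l=dd@e;r=dd@[-e[1],e[0]]
    k=(l>-.19)&(l<-.03)&(abs(r)<.02)&(z>.045)&(z<.072)&(img[...,0]>120)&(img[...,0]-img[...,2]>30);q=P[k]
    if k.sum()>20: print(nm,'handle',k.sum(),'slope',np.degrees(np.arctan(np.polyfit(l[k],z[k],1)[0])),'yaw off',np.degrees(np.arctan(np.polyfit(l[k],r[k],1)[0])),np.median(r[k]),np.median(z[k]))
print(ctrl.get_obs()['wrist_force'],ctrl.get_obs()['eef_pos'])
E
python3 m7.py
```

```text
[ 0.03639429 -0.01605135  0.99920859] [ 0.59023507 -0.33875546  0.07637801] [ 0.56682016 -0.35860214  0.06954941] [ 0.60822428 -0.3171651   0.07896131]
wrist handle 5907 slope -0.22472025684329178 yaw off -0.03846578005691441 -0.0003673994758558846 0.05783319167972113
side handle 1037 slope -0.24579284811499671 yaw off -0.024861184766715068 -0.0036521366423292252 0.05896444987874516
[ 0.03275393  0.67216956 -3.04651443] [ 0.53230235 -0.31833481  0.05008417]
```

Request:
{"fn": "servo_tool", "kwargs": {"series": "1 0.001 0 0.003 0 0 0; 1 0.001 0 0.003 0 0 0; 0 0.001 0 0.003 0 0 0; -1 0.001 0 0.003 0 0 0; -1 0.001 0 0.003 0 0 0; -1 0.001 0 0.003 0 0 0; -1 0.001 0 0.003 0 0 0; -1 -0.01 0 -0.03 0 0 0; -1 -0.022 0 -0.067 0 0 0; -1 -0.032 0 -0.1 0 0 0; -1 -0.032 0 -0.1 0 0 0"}}

```text
time_s: 8.0
eef_pos: [0.5358, -0.3208, 0.1622]
eef_rot: [-0.022, 0.976, -0.156, -0.151]
wrist_force: [1.5, -1.0, 2.0]
opening: 1.001
grasp_force: 0.0
```

```bash
python3 m7.py; python3 -c "
from h import *
print(rel((.588,-.338,.15),tool(-18.24)))"
```

```text
[ 0.01576322 -0.00566178  0.99985972] [ 0.58836149 -0.33775077  0.07307213] [ 0.56645727 -0.35791756  0.06639425] [ 0.60770452 -0.31657903  0.0759458 ]
wrist handle 4732 slope 0.30057701558737077 yaw off 0.002682771542100492 -4.103511932235494e-05 0.05372559530023523
side handle 1217 slope 0.17356530715602284 yaw off 0.08286060789946254 -0.0025353952915578757 0.05447723635953916
[-0.66736763 -0.66129083 -0.48847464] [ 0.53342979 -0.3189225   0.15597511]
(array([ 0.0568,  0.0011, -0.0122]), array([ 0.06, 18.03,  0.07]))
```

```bash
python3 -c "
from h import *
print(rel((.5876,-.3375,.15),tool(-18.24)));print(rel((.5876,-.3375,.11),tool(-18.24)));print(rel((.5876,-.3375,.065),tool(-18.24)))"
```

```text
(array([ 0.0563,  0.0008, -0.012 ]), array([ 0.06, 18.03,  0.07]))
(array([0.0687, 0.0007, 0.026 ]), array([ 0.06, 18.03,  0.07]))
(array([0.0826, 0.0007, 0.0688]), array([ 0.06, 18.03,  0.07]))
```

Request:
{"fn": "servo_tool", "kwargs": {"series": "-1 0.056 0.001 -0.012 0 18 0; -1 0.056 0.001 -0.012 0 18 0; -1 0.056 0.001 -0.012 0 18 0; -1 0.056 0.001 -0.012 0 18 0; -1 0.0685 0.001 0.026 0 18 0; -1 0.0825 0.001 0.069 0 18 0; -1 0.0825 0.001 0.069 0 18 0; 1 0.0825 0.001 0.069 0 18 0; 1 0.0825 0.001 0.069 0 18 0; 1 0.0825 0.001 0.069 0 18 0; 1 0.0825 0.001 0.069 0 18 0; 1 0.0825 0.001 0.069 0 18 0"}}

```text
time_s: 9.1
eef_pos: [0.5876, -0.3377, 0.0656]
eef_rot: [0.0, 0.987, -0.158, -0.0]
wrist_force: [0.2, 0.7, 5.1]
opening: 0.461
grasp_force: 59.8
```

```bash
python3 -c "
from h import *
o=ctrl.get_obs();A=q2R(o['eef_rot']);print(o['eef_pos'],o['wrist_force'],o['grasp_force'],o['opening'])
print('origin in tool',A.T@(np.array([.5876,-.3375,.010])-o['eef_pos']),A.round(3).tolist())"
```

```text
[ 0.587565   -0.33773657  0.06556221] [0.17714865 0.68798642 5.11283906] 59.811803698539734 0.46112365064809124
origin in tool [-4.60345988e-06 -2.76592519e-04  5.55620370e-02] [[0.95, -0.312, -0.001], [-0.312, -0.95, -0.0], [-0.001, 0.001, -1.0]]
```

Request:
{"fn": "servo_tool", "kwargs": {"series": "1 0 0 -0.02 0 0 0; 1 0 0 -0.05 0 0 0; 1 0 0 -0.09 0 0 0; 1 0 0 -0.13 0 0 0; 1 0 0 -0.17 0 0 0; 1 0 0 -0.2 0 0 0; 1 0 0 -0.2 0 0 0"}}

```text
time_s: 9.68
eef_pos: [0.5897, -0.3394, 0.2727]
eef_rot: [0.003, 0.987, -0.158, 0.004]
wrist_force: [0.7, -0.4, -1.2]
opening: 0.452
grasp_force: 61.1
```

```bash
cat > m8.py <<'E'
from h import *
o=ctrl.get_obs();A=q2R(o['eef_rot'])
for nm in ('side','top'):
    S=cam(nm);P=cloud(S);T=(P-o['eef_pos'])@A;img=S['img'].astype(int)
    k=(T[...,0]<-.03)&(T[...,0]>-.2)&(abs(T[...,1])<.03)&(T[...,2]<.08)&(T[...,2]>-.02)&(img[...,0]-img[...,2]>30)&(img[...,0]>110);q=T[k]
    if len(q)>20: print(nm,len(q),'pitch',np.degrees(np.arctan(np.polyfit(q[:,0],q[:,2],1)[0])),'yaw',np.degrees(np.arctan(np.polyfit(q[:,0],q[:,1],1)[0])),np.median(q,0),q.min(0),q.max(0))
print(o['eef_pos'],o['wrist_force'],o['grasp_force'],o['opening'])
E
python3 m8.py
cat > st2.py <<'E'
from h import *
yaw=7.
head=np.array([.571,.004,.1775]);Rt=tool(yaw,30,yaw);n=-Rt[:,2]
off=np.array([0,-.0003,.0555])
for s in (.08,.0,-.025): print(s,(head+s*n-Rt@off).round(4),rel(head+s*n-Rt@off,Rt))
E
python3 st2.py
```

```text
side 2444 pitch -1.7305522671711322 yaw 0.29350738315524494 [-0.1107595   0.00806867  0.01578226] [-0.19506769 -0.01034035  0.00888659] [-0.03003026  0.01162406  0.04048446]
top 71 pitch -0.8874235075330298 yaw 9.282887507199288 [-0.07304182  0.00307565  0.01897767] [-0.08567318 -0.00534864  0.01413388] [-0.04971337  0.00841257  0.02439975]
[ 0.58965932 -0.33935949  0.27268864] [ 0.72978162 -0.39280525 -1.23920529] 61.11505150794983 0.45161290865766107
0.08 [ 0.5038 -0.0046  0.2948] (array([-0.1832, -0.2903, -0.0304]), array([  6.6 ,  29.59, -24.58]))
0.0 [5.435e-01 3.000e-04 2.256e-01] (array([-0.1469, -0.3074,  0.0388]), array([  6.6 ,  29.59, -24.58]))
-0.025 [0.5559 0.0018 0.2039] (array([-0.1355, -0.3127,  0.0605]), array([  6.6 ,  29.59, -24.58]))
```

Request:
{"fn": "servo_tool", "kwargs": {"series": "1 -0.183 -0.29 -0.03 6.6 29.6 -24.6; 1 -0.183 -0.29 -0.03 6.6 29.6 -24.6; 1 -0.183 -0.29 -0.03 6.6 29.6 -24.6; 1 -0.183 -0.29 -0.03 6.6 29.6 -24.6; 1 -0.183 -0.29 -0.03 6.6 29.6 -24.6; 1 -0.183 -0.29 -0.03 6.6 29.6 -24.6; 1 -0.183 -0.29 -0.03 6.6 29.6 -24.6; 1 -0.183 -0.29 -0.03 6.6 29.6 -24.6; 1 -0.183 -0.29 -0.03 6.6 29.6 -24.6; 1 -0.183 -0.29 -0.03 6.6 29.6 -24.6; 1 -0.183 -0.29 -0.03 6.6 29.6 -24.6; 1 -0.183 -0.29 -0.03 6.6 29.6 -24.6"}}

```text
time_s: 10.78
eef_pos: [0.5029, -0.0049, 0.2917]
eef_rot: [-0.017, 0.965, 0.059, 0.256]
wrist_force: [0.7, 0.0, -3.5]
opening: 0.459
grasp_force: 61.5
```

```bash
python3 m8.py; python3 st2.py; python3 - <<'E'
from h import *
n=-tool(7,30,7)[:,2];hd=np.array([.571,.004,.1775])
c=cam('side');P=cloud(c);img=c['img'].astype(int);d=P-hd;h=d@n;rad=np.linalg.norm(d-h[...,None]*n,axis=-1)
k=(abs(h)<.006)&(rad<.03);q=P[k];print('stamp',q.mean(0),h[k].mean(),q.min(0),q.max(0))
k=(h>.03)&(h<.16)&(rad<.04)&(img[...,0]-img[...,2]>12);print('mallet h',np.percentile(h[k],[1,5,50]),k.sum())
E
```

```text
side 641 pitch -1.9776284576650152 yaw -0.2661844357652289 [-0.11276997  0.00333265  0.01382573] [-0.19498922 -0.01103893  0.00892171] [-0.03031431  0.01184094  0.0402787 ]
[ 0.50288557 -0.00491861  0.29170267] [ 0.67261845  0.04399454 -3.50253401] 61.493682861328125 0.4592851415306107
0.08 [ 0.5038 -0.0046  0.2948] (array([ 0.0019, -0.001 , -0.002 ]), array([-0.15,  0.27, -0.17]))
0.0 [5.435e-01 3.000e-04 2.256e-01] (array([ 0.0022, -0.0008,  0.078 ]), array([-0.15,  0.27, -0.17]))
-0.025 [0.5559 0.0018 0.2039] (array([ 0.0024, -0.0007,  0.103 ]), array([-0.15,  0.27, -0.17]))
stamp [0.57087385 0.0011969  0.17685901] -0.0003217049781077017 [ 0.55665606 -0.0123034   0.1665971 ] [0.58524156 0.02135513 0.18526332]
mallet h [0.08015392 0.08322581 0.1137552 ] 753
```

Request:
{"fn": "servo_tool", "kwargs": {"series": "1 0.002 -0.001 0.034 0 0 0; 1 0.002 -0.001 0.074 0 0 0; 1 0.002 -0.001 0.11 0 0 0; 1 0.002 -0.001 0.11 0 0 0"}}

```text
time_s: 11.27
eef_pos: [0.5617, 0.0025, 0.1967]
eef_rot: [-0.017, 0.965, 0.057, 0.257]
wrist_force: [-1.7, -0.9, 3.7]
opening: 0.455
grasp_force: 106.6
```

```bash
python3 st2.py; python3 m4.py; python3 m8.py
```

```text
0.08 [ 0.5038 -0.0046  0.2948] (array([-0.0017, -0.0003, -0.1142]), array([-0.14,  0.15, -0.22]))
0.0 [5.435e-01 3.000e-04 2.256e-01] (array([-0.0015, -0.0001, -0.0342]), array([-0.14,  0.15, -0.22]))
-0.025 [0.5559 0.0018 0.2039] (array([-0.0015, -0.    , -0.0092]), array([-0.14,  0.15, -0.22]))
mallet head pts 573 [ 0.55863108 -0.00949912  0.18409073] h pct [-0.0182 -0.0145  0.0124  0.0424  0.0442]
gray hist along axis (array([  0,   0,   0,   0,   0,   0,   0,   2,   0,   1,  39,  41,  20,
        12,  59, 111,  15,  19,  26,  17,  23]), array([-2.00000000e-01, -1.90000000e-01, -1.80000000e-01, -1.70000000e-01,
       -1.60000000e-01, -1.50000000e-01, -1.40000000e-01, -1.30000000e-01,
       -1.20000000e-01, -1.10000000e-01, -1.00000000e-01, -9.00000000e-02,
       -8.00000000e-02, -7.00000000e-02, -6.00000000e-02, -5.00000000e-02,
       -4.00000000e-02, -3.00000000e-02, -2.00000000e-02, -1.00000000e-02,
        1.66533454e-16,  1.00000000e-02]))
side 737 pitch 0.8095079018417598 yaw 1.0214106293784877 [-0.10677324  0.00518002 -0.00178576] [-0.19431883 -0.01088534 -0.00569792] [-0.03028714  0.01280082  0.02577064]
[0.56095664 0.00244428 0.19772675] [-2.6269917   0.18859677  3.315553  ] 106.65476202964783 0.4592923009431387
```

The mallet slid about 15 mm up in the pads. The stamp is about 20 mm down now and may have been deeper at the peak. To be sure of full travel, I'll back off, measure, and strike again with a tapered end to limit overshoot.

Request:
{"fn": "servo_tool", "kwargs": {"series": "1 0 0 -0.03 0 0 0; 1 0 0 -0.06 0 0 0; 1 0 0 -0.06 0 0 0; 1 0 0 -0.06 0 0 0"}}

```text
time_s: 11.75
eef_pos: [0.5302, -0.0013, 0.2526]
eef_rot: [-0.016, 0.964, 0.058, 0.258]
wrist_force: [0.2, 0.2, -4.4]
opening: 0.46
grasp_force: 106.3
```

```bash
python3 st2.py; python3 m8.py; python3 - <<'E'
from h import *
n=-tool(7,30,7)[:,2];hd=np.array([.571,.0025,.1775])
c=cam('side');P=cloud(c);img=c['img'].astype(int);d=P-hd;h=d@n;rad=np.linalg.norm(d-h[...,None]*n,axis=-1)
k=(abs(h)<.006)&(rad<.03)&(img[...,0]-img[...,2]<12);q=P[k];print('stamp',q.mean(0),h[k].mean(),q.min(0),q.max(0))
k=(h>.015)&(h<.16)&(rad<.04)&(img[...,0]-img[...,2]>12);print('mallet h',np.percentile(h[k],[1,5,50,95,99]),k.sum())
cv2.imwrite('pics/back.png',cv2.resize(c['img'][150:270,220:380],None,fx=5,fy=5)[:,:,::-1])
E
```

```text
0.08 [ 0.5038 -0.0046  0.2948] (array([-0.0019,  0.    , -0.0499]), array([-0.02, -0.01, -0.09]))
0.0 [5.435e-01 3.000e-04 2.256e-01] (array([-0.0019,  0.    ,  0.0301]), array([-0.02, -0.01, -0.09]))
-0.025 [0.5559 0.0018 0.2039] (array([-0.0019,  0.    ,  0.0551]), array([-0.02, -0.01, -0.09]))
side 679 pitch 0.11227975367041314 yaw 0.4703561272943201 [-0.11086989  0.00379479 -0.00285856] [-0.19434026 -0.01148878 -0.00654838] [-0.03003215  0.01303579  0.0234101 ]
[ 0.53018243 -0.0012951   0.25260775] [ 0.21809733  0.19390357 -4.39192152] 106.28054022789001 0.460206157679451
stamp [0.57094901 0.00084999 0.17690059] -0.00039325154151134554 [ 0.55791254 -0.01233656  0.16621408] [0.58536801 0.01955166 0.18442978]
mallet h [0.04302095 0.04648228 0.07443475 0.10525115 0.15071377] 637
```

View pics/back.png

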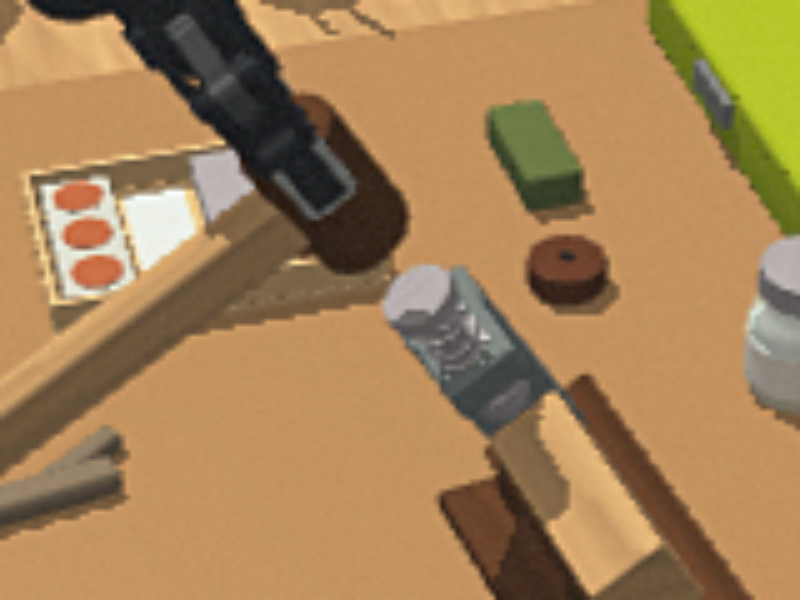

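Side view: the mallet face is at about (360,240), square above the stamp head at (420,295), and the fingertips at (325,205) are well clear of the face.

Request:
{"fn": "servo_tool", "kwargs": {"series": "1 -0.001 0 0.036 0 0 0; 1 -0.001 0 0.066 0 0 0; 1 -0.001 0 0.075 0 0 0; 1 -0.001 0 0.075 0 0 0"}}

```text
time_s: 12.23
eef_pos: [0.5687, 0.0036, 0.1883]
eef_rot: [-0.016, 0.964, 0.059, 0.259]
wrist_force: [-9.2, -1.4, 17.5]
opening: 0.459
grasp_force: 138.5
```

```bash
python3 st2.py|tail -1; python3 m4.py|head -1; python3 m8.py
```

```text
-0.025 [0.5559 0.0018 0.2039] (array([-0.0034,  0.0002, -0.02  ]), array([-0.03, -0.13,  0.02]))
mallet head pts 509 [ 0.56054076 -0.00898158  0.18149194] h pct [-0.0223 -0.018   0.0088  0.0389  0.0514]
side 747 pitch 2.1618864705547765 yaw 0.4087768368975977 [-0.10740437  0.00636805 -0.01203305] [-0.19457173 -0.00962911 -0.01709017] [-0.03015406  0.01408407  0.01463066]
[0.56862176 0.00360013 0.18826374] [-6.86266495 -0.61634659 16.18000424] 138.29378843307495 0.45871031007314744
```

Pressing force along the axis is about 22 N, well above the 8.5 N hold-down, and the face is at −25 mm, so the stamp is fully down. Now I'll retract and return the mallet.

Request:
{"fn": "servo_tool", "kwargs": {"series": "1 0 0 -0.03 0 0 0; 1 0 0 -0.07 0 0 0; 1 0 0 -0.11 0 0 0; 1 0 0 -0.12 0 0 0; 1 0 0 -0.12 0 0 0"}}

```text
time_s: 12.8
eef_pos: [0.5073, -0.0038, 0.2923]
eef_rot: [-0.016, 0.964, 0.059, 0.259]
wrist_force: [-0.2, -0.2, -4.4]
opening: 0.461
grasp_force: 136.4
```

```bash
python3 m8.py; cat > rs2.py <<'E'
from h import *
import sys
oz,p=float(sys.argv[1]),float(sys.argv[2])
# p: polyfit dz/dx pitch deg in tool of handle
th=np.radians(p);Mt=np.array([[np.cos(th),0,np.sin(th)],[0,-1,0],[np.sin(th),0,-np.cos(th)]]).T
Rt=R.from_euler('z',-18.24,degrees=True).as_matrix()@Mt.T
off=np.array([0,-.0003,oz])
for hh in (.13,.03,0):
    t=np.array([.5876,-.3375,.010+hh])-Rt@off;print(hh,t.round(4),rel(t,Rt))
E
python3 rs2.py .030 1
```

```text
side 668 pitch 1.5635008043647831 yaw -0.4030058234399337 [-0.11311796  0.00398966 -0.01343434] [-0.19505105 -0.01012654 -0.01847045] [-0.03019784  0.01261532  0.01355356]
[ 0.50726844 -0.00375558  0.29230636] [-0.16895664 -0.15742091 -4.3813526 ] 136.42701387405396 0.4610056122187314
0.13 [ 0.587  -0.3376  0.17  ] (array([-0.0237,  0.3424,  0.1208]), array([ -6.97, -28.23,  24.53]))
0.03 [ 0.587  -0.3376  0.07  ] (array([-0.0733,  0.3427,  0.2076]), array([ -6.97, -28.23,  24.53]))
0 [ 0.587  -0.3376  0.04  ] (array([-0.0882,  0.3429,  0.2337]), array([ -6.97, -28.23,  24.53]))
```

Request:
{"fn": "servo_tool", "kwargs": {"series": "1 -0.024 0.342 0.121 -7 -28.2 24.5; 1 -0.024 0.342 0.121 -7 -28.2 24.5; 1 -0.024 0.342 0.121 -7 -28.2 24.5; 1 -0.024 0.342 0.121 -7 -28.2 24.5; 1 -0.024 0.342 0.121 -7 -28.2 24.5; 1 -0.024 0.342 0.121 -7 -28.2 24.5; 1 -0.024 0.342 0.121 -7 -28.2 24.5; 1 -0.024 0.342 0.121 -7 -28.2 24.5; 1 -0.024 0.342 0.121 -7 -28.2 24.5; 1 -0.024 0.342 0.121 -7 -28.2 24.5; 1 -0.024 0.342 0.121 -7 -28.2 24.5; 1 -0.024 0.342 0.121 -7 -28.2 24.5"}}

```text
time_s: 13.9
eef_pos: [0.5867, -0.3361, 0.1678]
eef_rot: [0.0, 0.987, -0.158, 0.008]
wrist_force: [1.1, 0.6, -4.2]
opening: 0.46
grasp_force: 136.1
```

```bash
cat > m9.py <<'E'
from h import *
import sys
zh=float(sys.argv[1])  # expected handle top z
c=cam('side');P=cloud(c);z=P[...,2];img=c['img'].astype(int)
a=np.radians(-18.24);e=np.array([np.cos(a),np.sin(a)]);dd=P[...,:2]-[.5876,-.3375];l=dd@e;r=dd@[-e[1],e[0]]
k=(l>-.22)&(l<-.06)&(abs(r)<.03)&(abs(z-zh)<.025)&(img[...,0]>110)&(img[...,0]-img[...,2]>30)
print(k.sum(),'l',np.percentile(l[k],[1]),'slope',np.degrees(np.arctan(np.polyfit(l[k],z[k],1)[0])),'yaw',np.degrees(np.arctan(np.polyfit(l[k],r[k],1)[0])),'r',np.percentile(r[k],[2,98]),'z',np.percentile(z[k],[5,50,95]))
o=ctrl.get_obs();print(o['eef_pos'],o['wrist_force'])
E
python3 m9.py .185; python3 rs2.py .03 1
```

```text
1640 l [-0.19500772] slope -0.611141926980295 yaw 0.383404347933803 r [-0.01026678  0.00864788] z [0.16263031 0.17941011 0.18231822]
[ 0.58714464 -0.33580728  0.16920447] [ 0.78894836  0.82848873 -3.98296686]
0.13 [ 0.587  -0.3376  0.17  ] (array([ 0.0004,  0.0018, -0.0008]), array([-0.08,  0.03,  0.09]))
0.03 [ 0.587  -0.3376  0.07  ] (array([-0.0012,  0.0019,  0.0992]), array([-0.08,  0.03,  0.09]))
0 [ 0.587  -0.3376  0.04  ] (array([-0.0017,  0.0019,  0.1292]), array([-0.08,  0.03,  0.09]))
```

Request:
{"fn": "servo_tool", "kwargs": {"series": "1 0 0.001 0.035 0 0 0; 1 -0.001 0.001 0.075 0 0 0; 1 -0.001 0.001 0.105 0 0 0; 1 -0.001 0.001 0.121 0 0 0; 1 -0.001 0.001 0.124 0 0 0; 1 -0.001 0.001 0.124 0 0 0; 1 -0.001 0.001 0.124 0 0 0"}}

```text
time_s: 14.53
eef_pos: [0.5896, -0.3388, 0.0492]
eef_rot: [0.003, 0.987, -0.158, 0.011]
wrist_force: [0.1, 1.0, -2.7]
opening: 0.461
grasp_force: 141.8
```

```bash
python3 m9.py .055
```

```text
1433 l [-0.19118591] slope -0.20885409278809214 yaw -0.28139008141890776 r [-0.01986902  0.00891022] z [0.04198082 0.06056949 0.06337242]
[ 0.58981885 -0.3393074   0.04984896] [ 0.25301567  0.25641799 -3.0353639 ]
```

Request:
{"fn": "servo_tool", "kwargs": {"series": "1 -0.0025 0 0.004 0 0 0; 1 -0.003 0 0.006 0 0 0; 1 -0.003 0 0.006 0 0 0; 1 -0.003 0 0.006 0 0 0"}}

```text
time_s: 14.92
eef_pos: [0.5866, -0.3387, 0.0435]
eef_rot: [0.002, 0.987, -0.158, 0.011]
wrist_force: [-1.7, 1.0, 6.2]
opening: 0.462
grasp_force: 142.9
```

```bash
python3 m9.py .055
```

```text
1424 l [-0.19415022] slope -0.502247163281226 yaw -0.5439808044372706 r [-0.01891738  0.01304063] z [0.03634042 0.05502533 0.05777005]
[ 0.58661439 -0.33867476  0.04349771] [-1.26497235  1.79032918  6.29615962]
```

Request:
{"fn": "servo_tool", "kwargs": {"series": "0.1 0 0 0 0 0 0; -0.3 0 0 0 0 0 0; -1 0 0 0 0 0 0; -1 0 0 0 0 0 0; -1 0 0 0 0 0 0; -1 0 0 -0.03 0 0 0; -1 0 0 -0.07 0 0 0; -1 0 0 -0.11 0 0 0; -1 0 0 -0.15 0 0 0; -1 0 0 -0.16 0 0 0; -1 0 0 -0.16 0 0 0"}}

```text
time_s: 15.88
eef_pos: [0.585, -0.3387, 0.2073]
eef_rot: [0.004, 0.987, -0.158, 0.014]
wrist_force: [0.9, 0.1, -0.4]
opening: 1.002
grasp_force: 0.0
```

```bash
python3 m7.py; python3 - <<'E'
from h import *
c=cam('side');P=cloud(c);img=c['img'].astype(int)
np.savez('s9.npz',P=P,img=img,E=c['E'],f=c['f'],cx=c['cx'],cy=c['cy']);cv2.imwrite('pics/rest.png',np.hstack([cv2.resize(c['img'][330:430,230:400],None,fx=2.3,fy=2.3),cv2.resize(c['img'][195:295,280:450],None,fx=2.3,fy=2.3)])[:,:,::-1])
# block top plane
n=-tool(7,30,7)[:,2]
k=(img[...,0]>160)&(img[...,0]-img[...,2]>50)&(P[...,2]>.05)&(P[...,0]>.58)&(P[...,0]<.68)&(P[...,1]>-.12)&(P[...,1]<.04)
q=P[k];u,s,vt=np.linalg.svd(q-q.mean(0),full_matrices=False)
print(k.sum(),q.mean(0),vt[2],q.min(0),q.max(0))
e=R.from_euler('z',7,degrees=True).as_matrix();B=np.c_[np.cross(e[:,1],n),e[:,1],n]
t=q@B;print('bed coords pct',np.percentile(t,[1,5,50,95,99],axis=0))
print('stamp axis in bed coords',np.array([.571,.004,.1775])@B)
E
```

```text
[ 0.0160075  -0.00475008  0.99986059] [ 0.58594926 -0.34060927  0.07305473] [ 0.56469298 -0.36095626  0.06634234] [ 0.60582531 -0.31953893  0.07533129]
wrist handle 3027 slope 0.21684104259070586 yaw off -0.4481871508955894 -0.002549574893459489 0.05382191751893528
side handle 1169 slope 0.23419548595190617 yaw off -0.2720500964785738 -0.004822865851330951 0.05458972369140813
[ 0.12823065  0.8030059  -0.69737674] [ 0.582622   -0.33680622  0.20124699]
450 [ 0.63073107 -0.03815382  0.08569273] [ 0.50461624  0.05560336 -0.86155134] [ 0.60988629 -0.08506123  0.07265741] [0.64685096 0.03540814 0.09570182]
bed coords pct [[ 0.56043348 -0.158488   -0.23949007]
 [ 0.56212616 -0.15460527 -0.23859937]
 [ 0.58254552 -0.11969024 -0.23637885]
 [ 0.59580617 -0.06259622 -0.23441065]
 [ 0.59711455 -0.0533375  -0.23336441]]
stamp axis in bed coords [ 0.57998674 -0.06561721 -0.12989616]
```

View pics/rest.png

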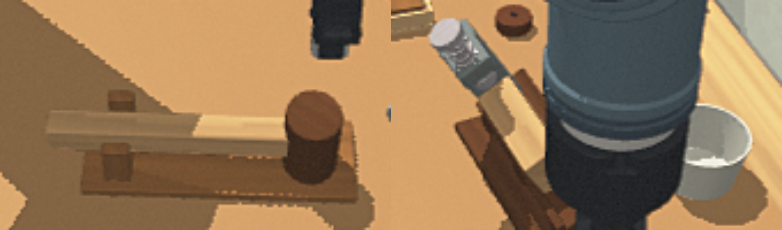

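The mallet lies level in its rest, within about 2–3 mm of where it was. Now I'll locate the block using the unobstructed first images.

```bash
cat > bl.py <<'E'
from h import *
Rt=tool(97,30,7);n=-Rt[:,2];e=R.from_euler('z',7,degrees=True).as_matrix();B=np.c_[np.cross(e[:,1],n),e[:,1],n]
if __name__=='__main__':
    for f in ('side0','top0'):
        d=np.load(f+'.npz');P=d['P'];img=d['img'].astype(int);t=P@B
        k=(img[...,0]>120)&(img[...,0]-img[...,2]>40)&(abs(t[...,2]+.2364)<.005)&(abs(t[...,0]-.579)<.03)&(abs(t[...,1]+.11)<.08)
        q=t[k];print(f,k.sum(),np.percentile(q,[1,5,50,95,99],axis=0).round(4).tolist())
    g=B@[.579,-.132,-.2829+.046]
    print('grasp TCP',g)
    for s in (.1,.03,0): print(s,rel(g+s*n,Rt))
    print(Rt.round(2).tolist())
E
python3 bl.py
```

```text
side0 634 [[0.5605, -0.1595, -0.2395], [0.562, -0.1556, -0.2387], [0.5798, -0.1121, -0.2365], [0.596, -0.0578, -0.2343], [0.5973, -0.052, -0.2337]]
top0 478 [[0.5609, -0.1568, -0.2411], [0.5635, -0.1538, -0.2403], [0.5844, -0.1188, -0.2368], [0.5963, -0.0616, -0.233], [0.5976, -0.0529, -0.2321]]
grasp TCP [ 0.63134498 -0.05547188  0.08433858]
0.1 (array([-0.0865, -0.2609,  0.0273]), array([ -18.09,   29.39, -112.23]))
0.03 (array([-0.0559, -0.2758,  0.0885]), array([ -18.09,   29.39, -112.23]))
0 (array([-0.0428, -0.2822,  0.1147]), array([ -18.09,   29.39, -112.23]))
[[-0.12, 0.86, 0.5], [0.99, 0.11, 0.06], [0.0, 0.5, -0.87]]
```

Request:
{"fn": "servo_tool", "kwargs": {"series": "-1 -0.0865 -0.261 0.027 -18.1 29.4 -112.2; -1 -0.0865 -0.261 0.027 -18.1 29.4 -112.2; -1 -0.0865 -0.261 0.027 -18.1 29.4 -112.2; -1 -0.0865 -0.261 0.027 -18.1 29.4 -112.2; -1 -0.0865 -0.261 0.027 -18.1 29.4 -112.2; -1 -0.0865 -0.261 0.027 -18.1 29.4 -112.2; -1 -0.0865 -0.261 0.027 -18.1 29.4 -112.2; -1 -0.0865 -0.261 0.027 -18.1 29.4 -112.2; -1 -0.0865 -0.261 0.027 -18.1 29.4 -112.2; -1 -0.0865 -0.261 0.027 -18.1 29.4 -112.2; -1 -0.0865 -0.261 0.027 -18.1 29.4 -112.2; -1 -0.0865 -0.261 0.027 -18.1 29.4 -112.2"}}

```text
time_s: 17.03
eef_pos: [0.5809, -0.0611, 0.1697]
eef_rot: [0.137, 0.822, 0.53, 0.157]
wrist_force: [0.4, 0.8, -0.7]
opening: 1.0
grasp_force: 0.0
```

```bash
python3 bl.py|tail -4
```

```text
0.1 (array([ 0.    ,  0.0013, -0.0008]), array([ -4.91,   7.83, -29.7 ]))
0.03 (array([0.0106, 0.0046, 0.0683]), array([ -4.91,   7.83, -29.7 ]))
0 (array([0.0152, 0.006 , 0.098 ]), array([ -4.91,   7.83, -29.7 ]))
[[-0.12, 0.86, 0.5], [0.99, 0.11, 0.06], [0.0, 0.5, -0.87]]
```

Request:
{"fn": "servo_tool", "kwargs": {"series": "-1 0 0.001 0 -4.9 7.8 -29.7; -1 0 0.001 0 -4.9 7.8 -29.7; -1 0 0.001 0 -4.9 7.8 -29.7; -1 0 0.001 0 -4.9 7.8 -29.7; -1 0 0.001 0 -4.9 7.8 -29.7; -1 0 0.001 0 -4.9 7.8 -29.7; -1 0 0.001 0 -4.9 7.8 -29.7"}}

```text
time_s: 17.62
eef_pos: [0.5821, -0.0625, 0.1708]
eef_rot: [0.171, 0.644, 0.72, 0.194]
wrist_force: [0.4, -0.3, 1.4]
opening: 1.0
grasp_force: 0.0
```

```bash
python3 bl.py|tail -4; python3 - <<'E'
from h import *
from bl import B
c=cam('wrist');save(c,'w5.png');P=cloud(c);img=c['img'].astype(int);t=P@B
k=(img[...,0]>120)&(img[...,0]-img[...,2]>40)&(abs(t[...,2]+.2364)<.006)&(abs(t[...,0]-.579)<.03)&(abs(t[...,1]+.11)<.08)
q=t[k];print(k.sum(),np.percentile(q,[.5,2,50,98,99.5],axis=0).round(4).tolist())
r=cv2.minAreaRect((q[:,:2]*1000).astype(np.float32));print(r)
u,s,vt=np.linalg.svd(P[k]-P[k].mean(0),full_matrices=False);print(vt[2])
E
```

```text
0.1 (array([ 0.001 , -0.0002, -0.0003]), array([-0.04,  0.16, -0.58]))
0.03 (array([ 0.0012, -0.0002,  0.0697]), array([-0.04,  0.16, -0.58]))
0 (array([ 0.0013, -0.0001,  0.0997]), array([-0.04,  0.16, -0.58]))
[[-0.12, 0.86, 0.5], [0.99, 0.11, 0.06], [0.0, 0.5, -0.87]]
5591 [[0.5586, -0.1592, -0.2383], [0.5592, -0.1579, -0.2377], [0.5773, -0.122, -0.2363], [0.5952, -0.0894, -0.2349], [0.5959, -0.0868, -0.2346]]
((577.1151123046875, -121.92996215820312), (37.934715270996094, 76.67797088623047), 0.12776003777980804)
[-0.49477706 -0.06152283  0.86683943]
```

View pics/w5.png

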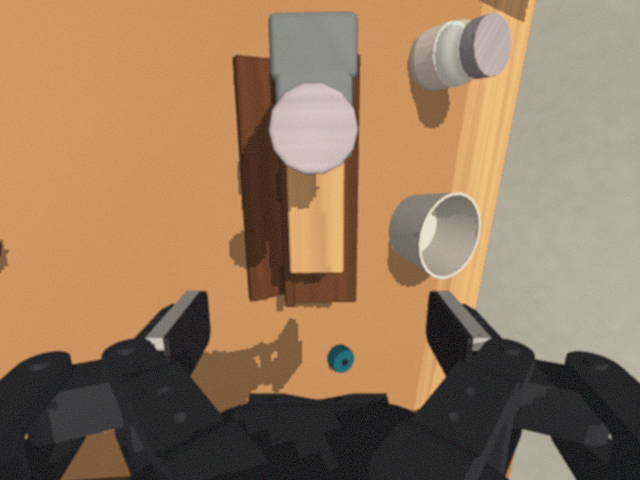

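The wrist view shows the block aligned in the picture (x 288–344, y 165–272) under the stamp head at (313,127). The fingers straddle its free end.

Request:
{"fn": "servo_tool", "kwargs": {"series": "-1 -0.007 -0.002 0.035 0 0 0; -1 -0.007 -0.002 0.07 0 0 0; -1 -0.007 -0.002 0.092 0 0 0; -1 -0.007 -0.002 0.1 0 0 0; -1 -0.007 -0.002 0.1 0 0 0; 1 -0.007 -0.002 0.1 0 0 0; 1 -0.007 -0.002 0.1 0 0 0; 1 -0.007 -0.002 0.1 0 0 0; 1 -0.007 -0.002 0.1 0 0 0; 1 -0.007 -0.002 0.1 0 0 0; 1 -0.007 -0.002 0.1 0 0 0"}}

```text
time_s: 18.58
eef_pos: [0.6309, -0.0645, 0.0868]
eef_rot: [0.173, 0.642, 0.722, 0.194]
wrist_force: [-18.7, -1.6, 13.6]
opening: 0.14
grasp_force: 8.8
```

```bash
python3 - <<'E'
from h import *
from bl import B
o=ctrl.get_obs();print('bed coords TCP',o['eef_pos']@B,'height over underside',(o['eef_pos']@B)[2]+.2829,o['wrist_force'],o['opening'],o['grasp_force'])
E
```

```text
bed coords TCP [ 0.57895421 -0.14086845 -0.23399203] height over underside 0.04890797247958775 [-18.73757486  -1.55000125  13.58723008] 0.14015856316283595 8.757487329421565
```

```bash
python3 - <<'E'
from h import *
a=cam('side');b=cam('wrist')
a2=cv2.resize(a['img'][195:315,280:400],(400,400));b2=cv2.resize(b['img'],(400,300))
o=np.zeros((400,800,3),np.uint8);o[:,:400]=a2;o[:300,400:]=b2;cv2.imwrite('pics/gr.png',o[:,:,::-1])
o=ctrl.get_obs();print(o['opening'],o['grasp_force'],o['wrist_force'])
E
```

```text
0.0031879875044162898 0.017726625765135395 [-2.02108715 -3.04404454  0.16959541]
```

View pics/gr.png

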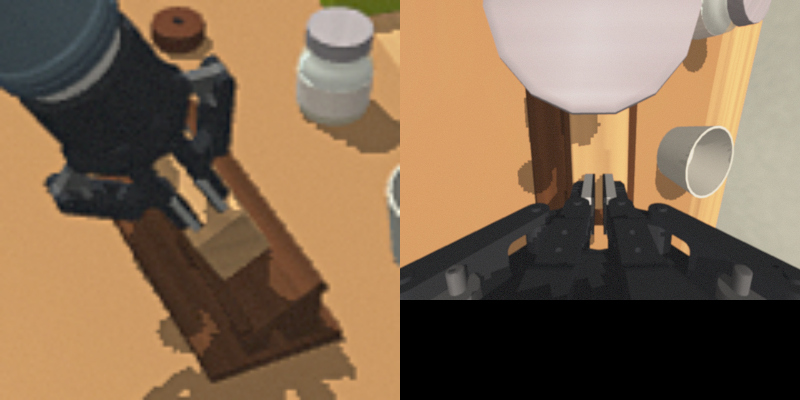

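The fingers closed over the top edge. At a 38 mm opening the tips stand about 18 mm ahead of the TCP, not 25. I'll back off, open, check the block and grip about 8 mm deeper.

Request:
{"fn": "servo_tool", "kwargs": {"series": "1 0 0 -0.03 0 0 0; -1 0 0 -0.07 0 0 0; -1 0 0 -0.07 0 0 0; -1 0 0 -0.07 0 0 0; -1 0 0 -0.07 0 0 0; -1 0 0 -0.07 0 0 0"}}

```text
time_s: 19.18
eef_pos: [0.5971, -0.0677, 0.1453]
eef_rot: [0.173, 0.642, 0.721, 0.194]
wrist_force: [-1.0, 0.5, -0.4]
opening: 0.71
grasp_force: 0.0
```

```bash
cat > m10.py <<'E'
from h import *
from bl import B,Rt
c=cam('wrist');P=cloud(c);img=c['img'].astype(int);t=P@B
k=(img[...,0]>120)&(img[...,0]-img[...,2]>40)&(abs(t[...,2]+.2364)<.006)&(abs(t[...,0]-.579)<.03)&(abs(t[...,1]+.11)<.08)
q=t[k];print(k.sum(),np.percentile(q,[.5,2,50,98,99.5],axis=0).round(4).tolist())
print(cv2.minAreaRect((q[:,:2]*1000).astype(np.float32)))
u,s,vt=np.linalg.svd(P[k]-P[k].mean(0),full_matrices=False);print(vt[2])
o=ctrl.get_obs();print('TCP bed',o['eef_pos']@B, rel(B@[.5772,-.140,-.2829+.040],Rt))
E
python3 m10.py
```

```text
7729 [[0.5585, -0.1592, -0.2381], [0.5591, -0.1577, -0.2377], [0.5772, -0.1194, -0.2363], [0.5951, -0.0856, -0.2349], [0.5957, -0.083, -0.2346]]
((577.0466918945312, -120.59429931640625), (38.005733489990234, 79.42829132080078), 0.18428254127502441)
[-0.49452925 -0.06226285  0.866928  ]
TCP bed [ 0.57848592 -0.13982924 -0.16669693] (array([ 0.    , -0.0014,  0.0762]), array([ 0.08,  0.14, -0.34]))
```

Block unmoved. Descending to the deeper grip, I'll check before closing.

Request:
{"fn": "servo_tool", "kwargs": {"series": "-1 0 -0.001 0.03 0 0 0; -1 0 -0.001 0.06 0 0 0; -1 0 -0.001 0.076 0 0 0; -1 0 -0.001 0.076 0 0 0; -1 0 -0.001 0.076 0 0 0"}}

```text
time_s: 19.65
eef_pos: [0.6335, -0.0628, 0.0775]
eef_rot: [0.171, 0.642, 0.721, 0.194]
wrist_force: [0.8, 0.2, 0.4]
opening: 1.0
grasp_force: 0.0
```

```bash
cat > tc.py <<'E'
from h import *
from bl import B
o=ctrl.get_obs();b=o['eef_pos']@B;print('TCP bed',b.round(4),'above underside',b[2]+.2829,o['wrist_force'],o['opening'],o['grasp_force'])
E
python3 tc.py
```

```text
TCP bed [ 0.5766 -0.1395 -0.2434] above underside 0.03947829690537 [0.76395434 0.22280371 0.37432503] 0.9996281364695497 0.0
```

Request:
{"fn": "servo_tool", "kwargs": {"series": "0.1 0 0 0 0 0 0; 0.3 0 0 0 0 0 0; 1 0 0 0 0 0 0; 1 0 0 0 0 0 0; 1 0 0 0 0 0 0; 1 0 0 0 0 0 0; 1 0 0 0 0 0 0"}}

```text
time_s: 20.23
eef_pos: [0.6347, -0.064, 0.0813]
eef_rot: [0.174, 0.642, 0.721, 0.194]
wrist_force: [-7.4, -1.8, 9.4]
opening: 0.421
grasp_force: 58.6
```

```bash
python3 tc.py
```

```text
TCP bed [ 0.5795 -0.1409 -0.2407] above underside 0.04224214026239273 [-7.42798112 -1.78194318  9.37611391] 0.4207526495157016 58.59079420566559
```

Request:
{"fn": "servo_tool", "kwargs": {"series": "1 0 0 -0.003 0 0 0; 1 0 0 -0.003 0 0 0; 1 -0.02 0 -0.003 0 0 0; 1 -0.04 0 -0.003 0 0 0; 1 -0.06 0 -0.003 0 0 0; 1 -0.08 0 -0.003 0 0 0; 1 -0.085 0 -0.003 0 0 0; 1 -0.085 0 -0.003 0 0 0"}}

```text
time_s: 20.9
eef_pos: [0.6433, -0.1501, 0.083]
eef_rot: [0.174, 0.643, 0.72, 0.194]
wrist_force: [2.0, -0.4, -0.0]
opening: 0.418
grasp_force: 60.2
```

```bash
python3 tc.py; cat > m11.py <<'E'
from h import *
# block pose in tool frame from side cloud: points near the tool
o=ctrl.get_obs();A=q2R(o['eef_rot'])
c=cam('side');P=cloud(c);T=(P-o['eef_pos'])@A;img=c['img'].astype(int)
k=(abs(T[...,1])<.028)&(abs(T[...,0])<.13)&(T[...,2]>-.03)&(T[...,2]<.06)&(img[...,0]>95)&(img[...,0]-img[...,2]>25)
q=T[k];print(k.sum(),np.percentile(q,[1,5,50,95,99],axis=0).round(4).tolist())
t=q[(q[:,2]<np.percentile(q[:,2],30))]
print('top slope xz deg',np.degrees(np.arctan(np.polyfit(t[:,0],t[:,2],1)[0])))
E
python3 m11.py
```

```text
TCP bed [ 0.5786 -0.2274 -0.2383] above underside 0.044644777060281776 [ 2.01178047 -0.38529382 -0.0245896 ] 0.4178852272151975 60.16958713531494
695 [[-0.0205, -0.0184, -0.0073], [-0.0198, -0.0166, -0.006], [-0.007, -0.0006, -0.0032], [0.038, 0.0176, 0.0358], [0.0719, 0.0254, 0.0434]]
top slope xz deg 0.16722524725787008
```

```bash
python3 - <<'E'
from h import *
for p,r in [((.55,-.15,.30),tool(90)),((.50,.06,.30),tool(90)),((.502,.271,.17),tool(90))]: print(p,rel(p,r))
E
```

```text
(0.55, -0.15, 0.3) (array([ 0.0094,  0.0292, -0.2343]), array([30.2 , -1.68,  6.36]))
(0.5, 0.06, 0.3) (array([ 0.2238,  0.0069, -0.2474]), array([30.2 , -1.68,  6.36]))
(0.502, 0.271, 0.17) (array([ 0.4332, -0.0361, -0.1222]), array([30.2 , -1.68,  6.36]))
```

Request:
{"fn": "servo_tool", "kwargs": {"series": "1 0 0 -0.04 0 0 0; 1 0 0 -0.08 0 0 0; 1 0.002 0.01 -0.12 7 0 1; 1 0.005 0.02 -0.16 14 0 3; 1 0.008 0.028 -0.2 20 -1 5; 1 0.009 0.029 -0.234 26 -1 6; 1 0.05 0.025 -0.237 30.2 -1.7 6.4; 1 0.09 0.021 -0.24 30.2 -1.7 6.4; 1 0.13 0.017 -0.243 30.2 -1.7 6.4; 1 0.17 0.012 -0.245 30.2 -1.7 6.4; 1 0.21 0.008 -0.247 30.2 -1.7 6.4; 1 0.224 0.007 -0.247 30.2 -1.7 6.4"}}

```text
time_s: 21.95
eef_pos: [0.497, 0.0662, 0.299]
eef_rot: [-0.002, 0.705, 0.709, -0.0]
wrist_force: [-0.3, -0.3, -2.0]
opening: 0.405
grasp_force: 60.1
```

```bash
python3 - <<'E'
from h import *
for p,r in [((.502,.2,.26),tool(90)),((.502,.271,.17),tool(90))]: print(p,rel(p,r))
E
```

```text
(0.502, 0.2, 0.26) (array([0.1336, 0.0059, 0.0392]), array([-0.15, -0.11,  0.35]))
(0.502, 0.271, 0.17) (array([0.2045, 0.0066, 0.1294]), array([-0.15, -0.11,  0.35]))
```

Request:
{"fn": "servo_tool", "kwargs": {"series": "1 0.036 0.002 0.011 0 0 0.3; 1 0.072 0.003 0.022 0 0 0.3; 1 0.107 0.005 0.033 0 0 0.3; 1 0.135 0.006 0.045 0 0 0.3; 1 0.165 0.006 0.07 0 0 0.3; 1 0.19 0.006 0.1 0 0 0.3; 1 0.204 0.006 0.125 0 0 0.3; 1 0.204 0.006 0.13 0 0 0.3; 1 0.204 0.006 0.13 0 0 0.3"}}

```text
time_s: 22.7
eef_pos: [0.5022, 0.2653, 0.1666]
eef_rot: [-0.002, 0.707, 0.707, -0.003]
wrist_force: [-1.1, 0.4, -1.4]
opening: 0.412
grasp_force: 60.2
```

```bash
cat > m12.py <<'E'
from h import *
o=ctrl.get_obs();A=q2R(o['eef_rot']);print(o['eef_pos'],A[:,0].round(4),A[:,2].round(3),o['opening'])
zb=o['eef_pos'][2]
for nm in ('wrist','side','top'):
    c=cam(nm);P=cloud(c);T=(P-o['eef_pos'])@A;img=c['img'].astype(int)
    z=P[...,2];wood=(img[...,0]>100)&(img[...,0]-img[...,2]>25)
    k=wood&(abs(T[...,1])<.03)&(T[...,0]>-.04)&(T[...,0]<.11)&(T[...,2]>-.012)&(T[...,2]<.005)
    q=T[k]
    if len(q)>50: print(nm,'blocktop',len(q),np.percentile(q,[1,50,99],axis=0).round(4).tolist(),cv2.minAreaRect((q[:,:2]*1000).astype(np.float32)),'pitch',np.degrees(np.arctan(np.polyfit(q[:,0],q[:,2],1)[0])),'roll',np.degrees(np.arctan(np.polyfit(q[:,1],q[:,2],1)[0])))
    # tray: slip and tray extents
    white=(img.min(-1)>150)&(img[...,0]-img[...,2]<45)&(abs(z-.005)<.006)&(abs(P[...,0]-.502)<.03)&(abs(P[...,1]-.307)<.07)
    q=P[white]
    if len(q)>50: print(nm,'slip',len(q),np.percentile(q,[1,50,99],axis=0).round(4).tolist(),cv2.minAreaRect((q[:,:2]*1000).astype(np.float32)))
    k=(z>.014)&(z<.035)&(abs(P[...,0]-.523)<.11)&(abs(P[...,1]-.307)<.08);q=P[k]
    if len(q)>50: print(nm,'tray',len(q),np.percentile(q,[.3,99.7],axis=0).round(4).tolist(),cv2.minAreaRect((q[:,:2]*1000).astype(np.float32)))
save(c,'t12.png')
E
python3 m12.py
```

```text
[0.50221136 0.2652763  0.16662872] [ 9.0e-04  1.0e+00 -2.1e-03] [-0.007 -0.002 -1.   ] 0.41218781217666745
wrist blocktop 26550 [[-0.0161, -0.0183, -0.0043], [0.0446, 0.0002, -0.0018], [0.0901, 0.0185, 0.001]] ((36.55101013183594, 0.3146076202392578), (109.64317321777344, 59.66069030761719), 0.3331659734249115) pitch 0.7748831866704224 roll -4.331366642683197
wrist tray 20646 [[0.4319, 0.2427, 0.0143], [0.6126, 0.3694, 0.028]] ((522.4691162109375, 305.96075439453125), (182.84030151367188, 127.54169464111328), 0.1347493827342987)
side blocktop 319 [[-0.0207, -0.0139, -0.0075], [0.022, 0.005, -0.0043], [0.0878, 0.0221, 0.0043]] ((32.71099090576172, 9.586296081542969), (113.45098114013672, 39.91266632080078), 5.523133277893066) pitch -1.0818694750056173 roll -4.491970324578003
side slip 221 [[0.486, 0.274, 0.0022], [0.5023, 0.3145, 0.0052], [0.5192, 0.3562, 0.0083]] ((502.7245178222656, 315.63250732421875), (85.6857681274414, 33.877105712890625), 89.75471496582031)
side tray 1596 [[0.4333, 0.2387, 0.0141], [0.6143, 0.37, 0.0293]] ((524.3162841796875, 303.44317626953125), (135.147705078125, 182.6501922607422), 89.67005157470703)
top blocktop 101 [[-0.0178, -0.0138, -0.0111], [-0.0109, 0.0055, -0.006], [-0.0041, 0.0204, 0.0011]] ((-11.405317306518555, 4.070871353149414), (36.20518112182617, 14.988831520080566), 86.4176254272461) pitch -4.126646841478807 roll -0.8936015665555018
top slip 107 [[0.4869, 0.2551, -0.0001], [0.5015, 0.2646, 0.0054], [0.5185, 0.2758, 0.0108]] ((502.4483642578125, 266.1884460449219), (22.17632484436035, 32.62113571166992), 85.90866088867188)
top tray 1519 [[0.4345, 0.2428, 0.0144], [0.6148, 0.3679, 0.0324]] ((524.4535522460938, 306.3469543457031), (180.7597198486328, 128.648681640625), 0.26739513874053955)
```

Request:
{"fn": "servo_tool", "kwargs": {"series": "1 0.004 -0.001 0.03 4.3 0 -0.4; 1 0.004 -0.001 0.05 4.3 0 -0.4; 1 0.004 -0.001 0.05 4.3 0 -0.4; 1 0.004 -0.001 0.05 4.3 0 -0.4; 1 0.004 -0.001 0.05 4.3 0 -0.4"}}

```text
time_s: 23.27
eef_pos: [0.5056, 0.2685, 0.1217]
eef_rot: [-0.026, 0.706, 0.707, -0.025]
wrist_force: [1.1, 0.6, -0.3]
opening: 0.408
grasp_force: 60.3
```

```bash
cat > m13.py <<'E'
from h import *
o=ctrl.get_obs();print('tcp',o['eef_pos'].round(4),o['wrist_force'].round(1))
c=cam('wrist');P=cloud(c);img=c['img'].astype(int);zc=o['eef_pos'][2]
k=(img[...,0]>120)&(img[...,0]-img[...,2]>30)&(abs(P[...,2]-zc-.002)<.008)&(abs(P[...,0]-o['eef_pos'][0])<.026)&(P[...,1]>o['eef_pos'][1]-.01)&(P[...,1]<o['eef_pos'][1]+.1)
q=P[k]
for i in range(3):
    C=np.c_[q[:,:2],np.ones(len(q))];s=np.linalg.lstsq(C,q[:,2],rcond=None)[0];q=q[abs(q[:,2]-C@s)<.003]
# part beyond the fingers only
b=q[q[:,1]>o['eef_pos'][1]+.03]
print('block top',len(q),'slopes deg x,y',np.degrees(s[:2]).round(2),'x',np.percentile(b[:,0],[.5,99.5]).round(4),'mid',np.percentile(b[:,0],[.5,99.5]).mean(),'y max',np.percentile(b[:,1],99.7),'z',np.median(q[:,2]),cv2.minAreaRect((b[:,:2]*1000).astype(np.float32)))
z=P[...,2];k=(z>.014)&(z<.035)&(abs(P[...,0]-.523)<.11)&(abs(P[...,1]-.307)<.08);q=P[k]
print('tray',cv2.minAreaRect((q[:,:2]*1000).astype(np.float32)),np.percentile(q,[.3,99.7],axis=0).round(4).tolist())
E
python3 m13.py
```

```text
tcp [0.5056 0.2685 0.1217] [ 1.1  0.6 -0.3]
block top 25128 slopes deg x,y [ 0.31 -0.71] x [0.487  0.5244] mid 0.5057354010935635 y max 0.3593780497981353 z 0.12346512562561375 ((505.6906433105469, 329.1351623535156), (61.40374755859375, 38.323429107666016), 89.80997467041016)
tray ((522.2679443359375, 305.8360595703125), (127.91356658935547, 182.39450073242188), 89.91129302978516) [[0.4322, 0.2427, 0.0143], [0.6125, 0.3693, 0.028]]
```

```bash
python3 - <<'E'
from h import *
p=ctrl.get_obs()['eef_pos']
for d in ((-.0044,.0012,-.03),(-.0044,.0012,-.062),(-.0044,.0012,-.071)): print(rel(p+np.array(d)))
E
```

```text
(array([ 0.0012, -0.0022,  0.0302]), array([0., 0., 0.]))
(array([0.0011, 0.0001, 0.0622]), array([0., 0., 0.]))
(array([0.0011, 0.0007, 0.0711]), array([0., 0., 0.]))
```

Request:
{"fn": "servo_tool", "kwargs": {"series": "1 0.001 -0.003 0.015 0 0 0; 1 0.001 -0.002 0.03 0 0 0; 1 0.001 -0.002 0.03 0 0 0; 1 0.001 -0.002 0.03 0 0 0; 1 0.001 -0.002 0.03 0 0 0"}}

```text
time_s: 23.73
eef_pos: [0.5011, 0.27, 0.0915]
eef_rot: [-0.026, 0.706, 0.708, -0.026]
wrist_force: [1.1, -0.1, -1.1]
opening: 0.409
grasp_force: 60.3
```

```bash
python3 m13.py;  python3 - <<'E'
from h import *
p=ctrl.get_obs()['eef_pos']
for d in ((0,0,-.03),(0,0,-.04)): print(rel(p+np.array(d)))
E
```

```text
tcp [0.5011 0.27   0.0915] [ 1.1 -0.1 -1.1]
block top 25085 slopes deg x,y [ 0.27 -0.73] x [0.4825 0.5199] mid 0.5011991363713892 y max 0.36085145179986455 z 0.0932803673250274 ((501.07269287109375, 330.5865173339844), (61.45970153808594, 38.24009323120117), 89.56056213378906)
tray ((522.2426147460938, 305.9087219238281), (128.17483520507812, 182.52337646484375), 89.80047607421875) [[0.4323, 0.243, 0.0145], [0.6125, 0.3692, 0.0281]]
(array([-0.    ,  0.0022,  0.0299]), array([0., 0., 0.]))
(array([-0.    ,  0.0029,  0.0399]), array([0., 0., 0.]))
```

Request:
{"fn": "servo_tool", "kwargs": {"series": "1 0 0.001 0.012 0 0 0; 1 0 0.0017 0.024 0 0 0; 1 0 0.0024 0.033 0 0 0; 1 0 0.003 0.04 0 0 0; 1 0 0.003 0.041 0 0 0; 1 0 0.003 0.041 0 0 0"}}

```text
time_s: 24.28
eef_pos: [0.4993, 0.2695, 0.048]
eef_rot: [-0.027, 0.705, 0.708, -0.028]
wrist_force: [-0.7, -1.3, 2.7]
opening: 0.406
grasp_force: 60.8
```

```bash
python3 m13.py; python3 - <<'E'
from h import *
a=cam('side');cv2.imwrite('pics/pl.png',cv2.resize(a['img'][150:240,200:320],None,fx=5,fy=5)[:,:,::-1])
E
```

```text
tcp [0.4993 0.2695 0.048 ] [-0.7 -1.3  2.7]
block top 25284 slopes deg x,y [-0.04 -0.07] x [0.4807 0.5181] mid 0.49936136447105883 y max 0.3605407267140116 z 0.05033553961280386 ((499.20916748046875, 330.16082763671875), (61.52734375, 38.17879867553711), 89.47351837158203)
tray ((522.4610595703125, 305.78851318359375), (128.3493194580078, 182.63502502441406), 89.90184020996094) [[0.4323, 0.2435, 0.0144], [0.6124, 0.3692, 0.0279]]
```

The block lies level on the floor (top at z 0.050) inside the bay. I'll open a little, then lift away.

Request:
{"fn": "servo_tool", "kwargs": {"series": "0.1 0 0 0 0 0 0; 0 0 0 0 0 0 0; -0.1 0 0 0 0 0 0; -0.1 0 0 0 0 0 0; -0.1 0 0 -0.02 0 0 0; -0.2 0 0.003 -0.05 0 0 0; -0.5 0 0.006 -0.09 0 0 0; -1 0 0.01 -0.13 0 0 0; -1 -0.02 0.01 -0.16 0 0 0; -1 -0.05 0.01 -0.18 0 0 0; -1 -0.08 0.01 -0.18 0 0 0; -1 -0.08 0.01 -0.18 0 0 0"}}

```text
time_s: 25.38
eef_pos: [0.5253, 0.1859, 0.2294]
eef_rot: [-0.025, 0.707, 0.707, -0.026]
wrist_force: [0.1, 0.1, -1.2]
opening: 1.001
grasp_force: 0.0
```

```bash
python3 - <<'E'
from h import *
o=ctrl.get_obs();print(o['eef_pos'],o['wrist_force'])
a=cam('side');b=cam('wrist')
P=cloud(b);img=b['img'].astype(int);z=P[...,2]
k=(abs(z-.051)<.008)&(abs(P[...,0]-.5)<.04)&(abs(P[...,1]-.306)<.07);q=P[k];print('block',k.sum(),np.median(q[:,2]),cv2.minAreaRect((q[:,:2]*1000).astype(np.float32)),np.percentile(q,[.5,99.5],axis=0))
s=cv2.resize(a['img'][150:430,180:440],(520,560))
w=cv2.resize(b['img'],(280,210));o=np.zeros((560,800,3),np.uint8);o[:,:520]=s;o[:210,520:]=w
cv2.imwrite('pics/fin.png',o[:,:,::-1])
c=cam('top');P=cloud(c);img=c['img'].astype(int)
box=np.zeros((480,640),bool);box[210:318,405:470]=1
m=box&(P[...,2]>.066)&(P[...,2]<.085);q=P[m];print('mallet head top cam',q.mean(0))
E
```

```text
[0.52530602 0.18590776 0.22940342] [ 0.11738657  0.09086617 -1.21979656]
block 6521 0.050242097111644735 ((499.6455993652344, 304.6290588378906), (106.27852630615234, 38.35265350341797), 89.53511047363281) [[0.48102812 0.25162659 0.0463002 ]
 [0.51868407 0.35677539 0.05215876]]
mallet head top cam [ 0.58505694 -0.33695247  0.07323439]
```

View pics/fin.png

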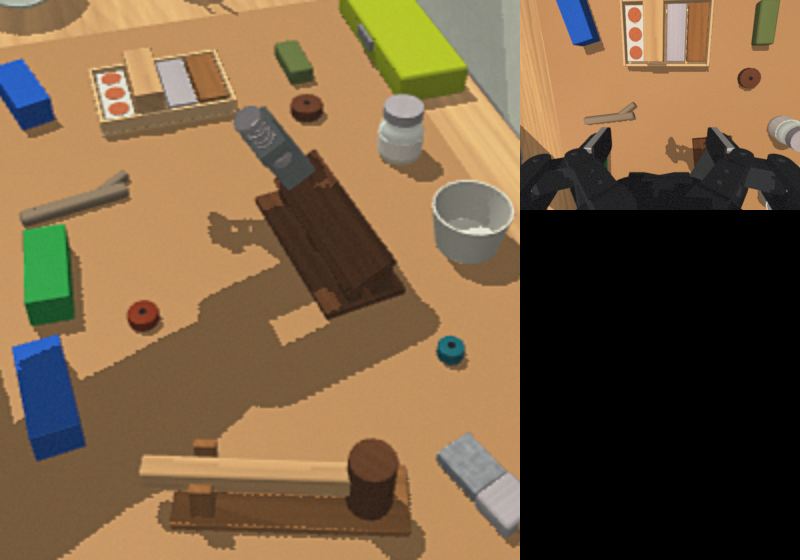

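The final view shows the block in the bay between the palette and tin, level. The mallet is in its rest, the stand is empty and the bystanders haven't moved.

```bash
python3 -c "
from bench import ctrl
print(ctrl.hand_in())"
```

```text
the job is handed in; nothing more can be done
None
```

I handed the job in: the stamp was driven fully down on the third blow (the first two slipped in the grip), the mallet is back in its rest within about 4 mm, and the block lies flat in the empty bay, though I saw no mark on it in the pictures.

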